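# Gauge the gap on a sine plate with spacers of rising thickness

## Task

Find the size of the gap between the two jaws on the tilted sine plate with the spacers in the rack: put in the thinnest one, fully home and square to the jaws, then try the next thicker one beside it, and so on, leaving those that go in where they are, until one is refused when pressed lightly on the mouth of the gap or the thickest has gone in. Then leave only the thickest spacer that fits standing fully home in the gap, and have the other two standing in the rack. Do not force anything, and do not disturb the ring gauge, the micrometer and the calibration sphere round about.

Things in the scene. Friction and masses are not known exactly. Their poses are not given: they have to be found in the camera images.
- sine_plate: steel sine plate, 136 (x) by 128 (y) mm, about 110 mm high with its jaws, fixed to the desk; origin at the centre of its underside, z up, its low side faces its own -x. Its upper plate is tilted 25 degrees and carries two parallel jaws, the gap between them running along y
- fixed_jaw: fixed lower jaw, 132 (y) x 30 x 38 mm high. Origin: middle of its top edge at the gap. x: across the gap (face of this jaw x = 0, sliding jaw at +x); y: along the gap; z: out of the gap, 25 deg from vertical, leaning to the plate's -x. Both jaw tops lie at z = 0; gap 38 mm deep, long enough for three spacers side by side. Spacers enter along -z, x axes parallel, until the collar rests on the jaws
- sliding_jaw (a joint): sliding upper jaw, firmly clamped: position of its slide (m), more = wider gap. The zero is arbitrary: the gap's size is unknown and must be found by trying. It is at least 1 mm wider than the thinnest spacer and under 20 mm
- rack: aluminium rack, open-topped box 31 (x) by 138 (y) by 40 (z) mm, fixed; origin at the centre of its underside. Three compartments centred at y = -44.3, 0, +44.3 mm, each 21 (x) by 39.3 (y) mm inside. A spacer stands in each, blade down, x axes parallel, with some play, collar resting on the rim at z = 40 mm
- thin_spacer: thinnest spacer: steel plate 8 mm thick through a dark collar. Origin: centre of collar's underside; z along the plate to the handle, x across its thickness. Collar 40 (x) by 34 (y), z 0 to 5 mm. Handle 8 (x) by 24 (y), up to z 42. Blade 8 (x) by 30 (y), down to z -27.5, bottom edges at +x and -x chamfered 2.5 mm. 0.1 to 0.21 kg. A half turn about z is the same. Its rack compartment varies
- middle_spacer: middle spacer: steel plate 12 mm thick through a dark collar. Origin: centre of collar's underside; z along the plate to the handle, x across its thickness. Collar 40 (x) by 34 (y), z 0 to 5 mm. Handle 12 (x) by 24 (y), up to z 42. Blade 12 (x) by 30 (y), down to z -27.5, bottom edges at +x and -x chamfered 2.5 mm. 0.1 to 0.21 kg. A half turn about z is the same. Its rack compartment varies
- thick_spacer: thickest spacer: steel plate 16 mm thick through a dark collar. Origin: centre of collar's underside; z along the plate to the handle, x across its thickness. Collar 40 (x) by 34 (y), z 0 to 5 mm. Handle 16 (x) by 24 (y), up to z 42. Blade 16 (x) by 30 (y), down to z -27.5, bottom edges at +x and -x chamfered 2.5 mm. 0.1 to 0.21 kg. A half turn about z is the same. Its rack compartment varies
- cal_sphere: calibration sphere on a black stand, bystander, 80 mm diameter by 134 mm high; origin at the centre of its underside
- ring_gauge: steel ring gauge, bystander, 47 mm diameter by 18 mm; origin at the centre of its underside
- micrometer: micrometer lying flat, bystander, 59 by 134 by 17 mm; origin at the middle of its underside
Things that resemble listed ones, but are neither listed nor needed, are in the scene too. What is shaped like the middle_spacer but purple is not meant.

How it is judged:
On the way, in this order (a step that is already met when the one before it is completed fails the run):
1. the thinnest spacer is fully home in the gap, alone there (z of thin_spacer in the frame of fixed_jaw between -0.005 and 0.005 m and y of thin_spacer in the frame of fixed_jaw between -0.064 and 0.064 m and x of thin_spacer in the frame of fixed_jaw between 0 and 0.022 m and angle between the z axis of thin_spacer and the z axis of fixed_jaw, either way round below 0.2 rad and z of middle_spacer in the frame of rack between 0.034 and 0.046 m and y of middle_spacer in the frame of rack between -0.066 and 0.066 m and x of middle_spacer in the frame of rack between -0.012 and 0.012 m and angle between each of middle_spacer, thick_spacer's own z axis and vertical below 0.2 rad and z of thick_spacer in the frame of rack between 0.034 and 0.046 m and y of thick_spacer in the frame of rack between -0.066 and 0.066 m and x of thick_spacer in the frame of rack between -0.012 and 0.012 m), for 0.2 s.
2. thicker ones tried beside it in rising order, those that went in still there: one is refused, pressed over 1.5 N on the mouth, square, blade edge within 3 mm of the fixed jaw face, or all are in ((((z of thin_spacer in the frame of fixed_jaw between -0.005 and 0.005 m and y of thin_spacer in the frame of fixed_jaw between -0.064 and 0.064 m and x of thin_spacer in the frame of fixed_jaw between 0 and 0.022 m and angle between the z axis of thin_spacer and the z axis of fixed_jaw, either way round below 0.2 rad) and (z of middle_spacer in the frame of fixed_jaw between 0.019 and 0.033 m and y of middle_spacer in the frame of fixed_jaw between -0.064 and 0.064 m and x of middle_spacer in the frame of fixed_jaw between 0.0025 and 0.009 m and angle between the z axis of middle_spacer and the z axis of fixed_jaw, either way round below 0.15 rad and contact force between middle_spacer and sine_plate above 1.5 N and value of joint sliding_jaw below 0.0052 m) and (z of thick_spacer in the frame of rack between 0.034 and 0.046 m and y of thick_spacer in the frame of rack between -0.066 and 0.066 m and x of thick_spacer in the frame of rack between -0.012 and 0.012 m and angle between thick_spacer's own z axis and vertical below 0.2 rad)) or ((z of thin_spacer in the frame of fixed_jaw between -0.005 and 0.005 m and y of thin_spacer in the frame of fixed_jaw between -0.064 and 0.064 m and x of thin_spacer in the frame of fixed_jaw between 0 and 0.022 m and angle between the z axis of thin_spacer and the z axis of fixed_jaw, either way round below 0.2 rad) and (z of middle_spacer in the frame of fixed_jaw between -0.005 and 0.005 m and y of middle_spacer in the frame of fixed_jaw between -0.064 and 0.064 m and x of middle_spacer in the frame of fixed_jaw between 0 and 0.022 m and angle between the z axis of middle_spacer and the z axis of fixed_jaw, either way round below 0.2 rad) and (z of thick_spacer in the frame of fixed_jaw between 0.019 and 0.033 m and y of thick_spacer in the frame of fixed_jaw between -0.064 and 0.064 m and x of thick_spacer in the frame of fixed_jaw between 0.0045 and 0.011 m and angle between the z axis of thick_spacer and the z axis of fixed_jaw, either way round below 0.15 rad and contact force between thick_spacer and sine_plate above 1.5 N and value of joint sliding_jaw below 0.0092 m)) or ((z of thin_spacer in the frame of fixed_jaw between -0.005 and 0.005 m and y of thin_spacer in the frame of fixed_jaw between -0.064 and 0.064 m and x of thin_spacer in the frame of fixed_jaw between 0 and 0.022 m and angle between the z axis of thin_spacer and the z axis of fixed_jaw, either way round below 0.2 rad) and (z of middle_spacer in the frame of fixed_jaw between -0.005 and 0.005 m and y of middle_spacer in the frame of fixed_jaw between -0.064 and 0.064 m and x of middle_spacer in the frame of fixed_jaw between 0 and 0.022 m and angle between the z axis of middle_spacer and the z axis of fixed_jaw, either way round below 0.2 rad) and (z of thick_spacer in the frame of fixed_jaw between -0.005 and 0.005 m and y of thick_spacer in the frame of fixed_jaw between -0.064 and 0.064 m and x of thick_spacer in the frame of fixed_jaw between 0 and 0.022 m and angle between the z axis of thick_spacer and the z axis of fixed_jaw, either way round below 0.2 rad)))), for 0.02 s.
At the end, for the whole second after the job is handed in: Only the thickest spacer that fits stands fully home in the gap (collar within 5 mm of the jaws, square within 11 deg; a thicker one with under 1.2 mm of play may count as refused); the other two stand in the rack, collar within 6 mm of the rim, upright within 11 deg; all at rest ((((z of thin_spacer in the frame of fixed_jaw between -0.005 and 0.005 m and y of thin_spacer in the frame of fixed_jaw between -0.064 and 0.064 m and x of thin_spacer in the frame of fixed_jaw between 0 and 0.022 m and angle between the z axis of thin_spacer and the z axis of fixed_jaw, either way round below 0.2 rad) and (z of middle_spacer in the frame of rack between 0.034 and 0.046 m and y of middle_spacer in the frame of rack between -0.066 and 0.066 m and x of middle_spacer in the frame of rack between -0.012 and 0.012 m and angle between middle_spacer's own z axis and vertical below 0.2 rad) and (z of thick_spacer in the frame of rack between 0.034 and 0.046 m and y of thick_spacer in the frame of rack between -0.066 and 0.066 m and x of thick_spacer in the frame of rack between -0.012 and 0.012 m and angle between thick_spacer's own z axis and vertical below 0.2 rad) and value of joint sliding_jaw below 0.0052 m) or ((z of middle_spacer in the frame of fixed_jaw between -0.005 and 0.005 m and y of middle_spacer in the frame of fixed_jaw between -0.064 and 0.064 m and x of middle_spacer in the frame of fixed_jaw between 0 and 0.022 m and angle between the z axis of middle_spacer and the z axis of fixed_jaw, either way round below 0.2 rad) and (z of thin_spacer in the frame of rack between 0.034 and 0.046 m and y of thin_spacer in the frame of rack between -0.066 and 0.066 m and x of thin_spacer in the frame of rack between -0.012 and 0.012 m and angle between thin_spacer's own z axis and vertical below 0.2 rad) and (z of thick_spacer in the frame of rack between 0.034 and 0.046 m and y of thick_spacer in the frame of rack between -0.066 and 0.066 m and x of thick_spacer in the frame of rack between -0.012 and 0.012 m and angle between thick_spacer's own z axis and vertical below 0.2 rad) and value of joint sliding_jaw below 0.0092 m) or ((z of thick_spacer in the frame of fixed_jaw between -0.005 and 0.005 m and y of thick_spacer in the frame of fixed_jaw between -0.064 and 0.064 m and x of thick_spacer in the frame of fixed_jaw between 0 and 0.022 m and angle between the z axis of thick_spacer and the z axis of fixed_jaw, either way round below 0.2 rad) and (z of thin_spacer in the frame of rack between 0.034 and 0.046 m and y of thin_spacer in the frame of rack between -0.066 and 0.066 m and x of thin_spacer in the frame of rack between -0.012 and 0.012 m and angle between thin_spacer's own z axis and vertical below 0.2 rad) and (z of middle_spacer in the frame of rack between 0.034 and 0.046 m and y of middle_spacer in the frame of rack between -0.066 and 0.066 m and x of middle_spacer in the frame of rack between -0.012 and 0.012 m and angle between middle_spacer's own z axis and vertical below 0.2 rad))) and linear speed of each of thin_spacer, middle_spacer, thick_spacer below 0.02 m/s); the robot touches nothing.
It fails at once if the cal sphere is pushed over 20 mm or tipped (distance of cal_sphere from where it was at the start of the episode above 0.02 m or angle between cal_sphere's own z axis and vertical above 0.4 rad).
It fails at once if the ring gauge is pushed over 20 mm or tipped (distance of ring_gauge from where it was at the start of the episode above 0.02 m or angle between ring_gauge's own z axis and vertical above 0.4 rad).
It fails at once if the micrometer is pushed over 20 mm or tipped (distance of micrometer from where it was at the start of the episode above 0.02 m or angle between micrometer's own z axis and vertical above 0.4 rad).
It fails at once if a spacer is forced on the sine plate (over 150 N) (contact force between any of thin_spacer, middle_spacer, thick_spacer and sine_plate above 150 N).
It also fails if it takes over 72 s, if anything falls off the work surface, if the arm or the gripper's body presses on something with over 40 N, if the wrist force passes 120 N, or if a joint passes its speed limit or range.

## Robot

A 6-joint arm with a two-finger parallel gripper is mounted at the origin on a cart in front of the work surface, level with it; the furniture and walls round the work are solid. World frame = base frame: x ahead of the robot, y to its left, z up, the work surface at z = 0. Lengths are in m, angles in rad, forces in N, time in s.
With the tool pointing down it reaches from about 0.35 to 0.875 m from the base axis. Payload 15.5 kg.
Tool frame: the origin (TCP) lies between the finger pads; the fingertips stand 19 mm ahead of it and the grasp point (between the pads) is the TCP; x points along the fingers, z is the direction in which the jaws open and shut, and the axes are right-handed (so a half turn about x gives the same grasp; the last joint's range is limited). The gripper opens to 85 mm and grips with 20 to 120 N. Pads are 22 mm wide; open, the fingers measure 114 mm over their backs; the gripper's body (76 mm by 85 mm) begins 54 mm behind the grasp point. The pads swing forward as they close: fully open they stand 13 mm farther back than shut.
Start: joints at [-1.204, 0.494, 1.345, -0, 1.302, -0.096], TCP at [0.278, -0.56, 0.25] pointing down, gripper open.
Joint ranges: [-2.91, 2.91], [-0.82, 2.16], [0.22, 2.67], [-1.22, 4.37], [0.12, 2.79], [-3.08, 3.08]. Speed limits (rad/s): [1.89, 1.89, 2.57, 3.01, 3.01, 3.01].

## Interface

Orientations are given as a unit quaternion [w, x, y, z].
In Python, from plant import env gives the robot as it stands.
- The arm moves only by the tool carry_out, never from a script. Its argument "moves" is one flat list of numbers, 7 for each row, row after row: the turn, a rotation vector about the tool's x, y, z in degrees, then the shift along the tool's x, y, z in mm, then the gripper's target within -1 to 1 (shut at 1, half-way at 0, fully open at -1). In form: [rx, ry, rz, x, y, z, hand, rx, ry, rz, x, y, z, hand, ...]. A call has 1 to 12 rows; each row shifts and turns the commanded pose from where the row before left it, along the tool's axes as they then stand; what a row does not reach is not made up. A row lasts 1/10 s, in which the tool goes at most 50 mm and 8.59 degrees, less where a joint would pass 70% of its speed; a pose out of reach is approached as far as the arm can. A call is refused whole if a number of a shift passes 50 or a number of a turn 8.59, either way. A call with a gripper value outside its range is refused whole. The fingers move at their own pace and stop on an object; the grip force is fixed at half the most. Time passes only in rows, so rows that do not move let the fingers close. It gives the time, the measured TCP pose, the force and the opening at its end, in the units of the state.
- env.observe(): the state, without advancing time (a new reading comes with each control period).
- env.get_image(name): name is "side" or "top"; returns (picture, depth): 480x640x3 uint8, red, green, blue; 480x640 float32, m along the optical axis (not along the pixel's ray), 0 where there is no reading.
- env.calibration(name): a dict with "fx", "fy", "cx", "cy" (pixels), "distortion" ([k1, k2, p1, p2, k3] as OpenCV has them; the pictures are not rectified), "R" (3x3) and "t" (3): a world point X has camera coordinates R X + t. Camera axes: x right, y down, z forward; pixel columns grow to the right and rows downward; lengths in m; the calibration is good to about 2 mm. A picture is of the moment at which its call begins. calibration takes no time and is no camera call.
- env.job_done(): hands the job in, once; it reports no verdict.
Trained networks look in the newest picture that a camera, given by its name, has taken for a name from the list of things; names that differ only in an ending like _2 or _b are one class to them, and where a whole thing is asked for, a point or a joint stands for the part that bears it (a point fixed in the world has none). Each returns a list of dicts, best first, with "score" (0 to 1); they miss things now and then, are a little off and sometimes report something else, mostly with a low value. They report only what shows in the picture. A call takes as long as a camera call. They do not tell look-alikes from the thing itself.
- env.regions_of(camera, target): "mask" (480x640 bool, what is visible of it) and "extent" ([left, top, width, height] in pixels, round what is visible of it).
The state is a dict: "t": time; "q": joint angles; "dq": joint speeds; "tau": joint torques, N m; "ee_pos": TCP position; "orientation": TCP orientation; "ft_force": force on the tool from outside, world axes, zero at the start; "wrist_torque": the same for the moment, N m; "width": finger opening in m.
Only numpy, scipy, OpenCV 4.12 (cv2) and the standard library are available. Lean on these libraries where they do the work, as an engineer would, in place of code of your own. Each camera call takes 0.05 s, during which the arm holds its last target.

## Working session

There is one attempt and no reset: what is moved stays moved. The work goes in short steps, Python scripts to look and compute and a tool call to move; the robot and the scene stay as the last step left them, time stands still between calls to the robot, and variables do not carry over. Pictures are saved under pics/ and viewed, and the job is handed in when it is done.

Besides the shell and the picture viewer there is one more tool, called after ">>>" as a command line: name --argument value ..., lists and objects as JSON in quotes. carry_out: Moves the arm, as the interface text tells. Its arguments: {"type":"object","properties":{"moves":{"type":"array","items":{"type":"number"}}},"required":["moves"]}

```bash
ls; mkdir -p pics
python3 - <<'E'
from plant import env
import cv2,numpy as np
print(env.observe())
for c in ("side","top"):
    im,d=env.get_image(c); cv2.imwrite(f"pics/{c}0.png",im[:,:,::-1]); np.save(f"{c}_d.npy",d)
    k=env.calibration(c); print(c,k)
E
```

```text
pics
{'t': 0.0, 'q': array([-1.20450034e+00,  4.94184126e-01,  1.34614533e+00,  2.19290049e-05,
        1.30249239e+00, -9.55126892e-02]), 'dq': array([-0.00135116,  0.00041667,  0.00257587, -0.00026238,  0.00120427,
        0.00050998]), 'tau': array([ 3.67168745e-03, -8.82153654e+01, -3.83859694e+01,  5.28184131e-06,
        1.00681194e-02, -4.04244156e-05]), 'ee_pos': array([ 0.27835902, -0.55920907,  0.24969484]), 'orientation': array([ 0.60081625,  0.37257158,  0.60149914, -0.37203366]), 'ft_force': array([0.6306057 , 0.6291038 , 0.38963315]), 'wrist_torque': array([ 0.02628668,  0.02614776, -0.01049177]), 'width': 0.08517846319600282}
side {'fx': 494.65218473138174, 'fy': 494.65218473138174, 'cx': 315.97598315618967, 'cy': 239.99026576309245, 'distortion': array([-0.04919045,  0.        ,  0.        ,  0.        ,  0.        ]), 'R': array([[-0.99466902, -0.10258229, -0.01050794],
       [-0.04905803,  0.56037274, -0.82678637],
       [ 0.090702  , -0.82186329, -0.56241789]]), 't': array([0.53800275, 0.25273055, 0.59643891])}
top {'fx': 513.3675587974354, 'fy': 513.3675587974354, 'cx': 320.6719760014187, 'cy': 239.10340783257462, 'distortion': array([-0.04699074,  0.        ,  0.        ,  0.        ,  0.        ]), 'R': array([[-0.02553677, -0.99963927, -0.00831827],
       [-0.99534606,  0.02619877, -0.09273537],
       [ 0.09291984,  0.0059114 , -0.99565604]]), 't': array([-0.27773599,  0.57813311,  1.09650848])}
```

View pics/side0.png

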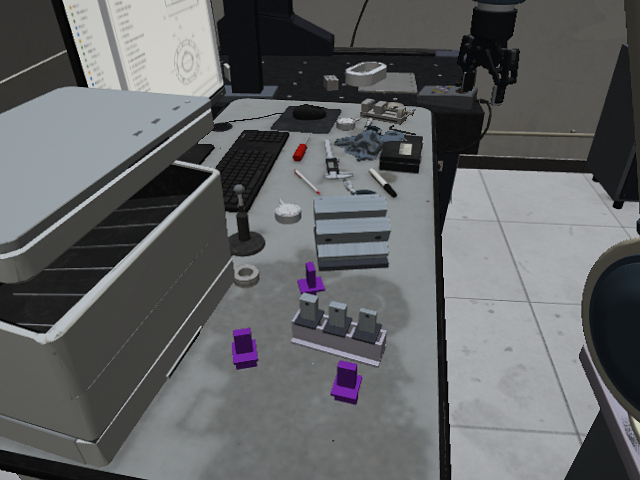

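View pics/top0.png

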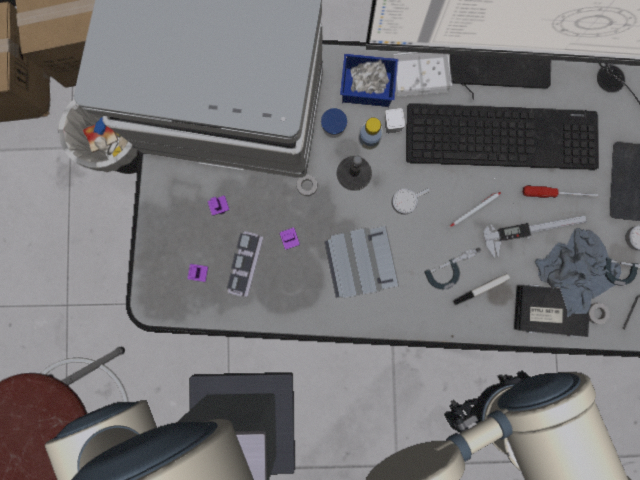

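```bash
cat > h.py <<'E'
import numpy as np,cv2
from plant import env
from scipy.spatial.transform import Rotation as Rn
def K(c):
    k=env.calibration(c); return np.array([[k['fx'],0,k['cx']],[0,k['fy'],k['cy']],[0,0,1]]),np.array(k['distortion'],float),np.array(k['R']),np.array(k['t'])
def cloud(c,d):
    k,D,R,t=K(c); v,u=np.mgrid[0:480,0:640]
    p=cv2.undistortPoints(np.stack([u,v],-1).reshape(-1,1,2).astype(float),k,D).reshape(480,640,2)
    P=np.concatenate([p*d[...,None],d[...,None]],-1)
    return (P-t)@R
def proj(c,X):
    k,D,R,t=K(c); X=np.atleast_2d(X); return cv2.projectPoints(X.astype(float),cv2.Rodrigues(R)[0],t,k,D)[0].reshape(-1,2)
E
python3 - <<'E'
from h import *
for c in ("side","top"):
    im,d=env.get_image(c); W=cloud(c,d)
    np.savez(f"{c}_0.npz",im=im,d=d,W=W)
    for n in ("thin_spacer","middle_spacer","thick_spacer","rack","sine_plate","fixed_jaw","sliding_jaw","cal_sphere","ring_gauge","micrometer"):
        for r in env.regions_of(c,n)[:4]:
            m=r['mask']&(d>0); print(c,n,round(r['score'],2),np.round(r['extent']),m.sum(),np.round(np.median(W[m],0),3) if m.any() else '')
            
    if c=="side": cv2.imwrite("pics/side_crop.png",cv2.resize(im[180:420,220:460,::-1],None,fx=2.5,fy=2.5,interpolation=cv2.INTER_CUBIC))
    else: cv2.imwrite("pics/top_crop.png",cv2.resize(im[180:330,180:420,::-1],None,fx=3.2,fy=3.2,interpolation=cv2.INTER_CUBIC))
print(env.observe()['t'])
E
```

```text
side thin_spacer 0.7 [350. 306.  32.  36.] 729 [ 0.48  -0.11   0.047]
side thin_spacer 0.53 [293. 292.  31.  37.] 694 [ 0.565 -0.129  0.055]
side middle_spacer 0.97 [234. 327.  26.  42.] 880 [ 0.648 -0.065  0.032]
side middle_spacer 0.9 [298. 263.  29.  34.] 505 [ 0.572 -0.218  0.032]
side middle_spacer 0.75 [329. 364.  37.  40.] 993 [ 0.503 -0.019  0.033]
side middle_spacer 0.63 [323. 304.  30.  34.] 727 [ 0.522 -0.118  0.05 ]
side rack 0.9 [293. 311.  95.  55.] 2300 [ 0.516 -0.109  0.017]
side rack 0.68 [321. 301.  33.  39.] 725 [ 0.522 -0.118  0.051]
side sine_plate 0.81 [310. 195.  79.  76.] 5250 [ 0.513 -0.339  0.07 ]
side fixed_jaw 0.65 [314. 217.  78.  29.] 1893 [ 0.512 -0.338  0.073]
side sliding_jaw 0.91 [314. 198.  74.  20.] 1336 [ 0.516 -0.376  0.093]
side cal_sphere 0.75 [230. 189.  40.  65.] 1093 [ 0.715 -0.365  0.011]
side ring_gauge 0.97 [236. 265.  26.  24.] 497 [ 0.691 -0.261  0.014]
side micrometer 0.44 [341. 181.  30.  14.] 194 [ 0.519 -0.594  0.01 ]
side micrometer 0.36 [312. 194.  77.  75.] 5335 [ 0.513 -0.339  0.07 ]
top thin_spacer 0.59 [225. 277.  26.  15.] 31
[... 164 characters left out ...]
3]
top middle_spacer 0.74 [194. 264.  10.  15.] 218 [ 0.504 -0.028  0.035]
top middle_spacer 0.61 [205. 198.  21.  16.] 283 [ 0.649 -0.072  0.034]
top thick_spacer 0.72 [237. 237.  23.  20.] 283 [ 0.563 -0.138  0.046]
top rack 0.56 [227. 235.  36.  62.] 567 [ 0.52  -0.134  0.008]
top sine_plate 0.8 [325. 226.  74.  72.] 4000 [ 0.516 -0.374  0.079]
top fixed_jaw 0.87 [330. 236.  30.  62.] 1252 [ 0.51  -0.344  0.077]
top sliding_jaw 0.65 [350. 230.  30.  63.] 1266 [ 0.519 -0.383  0.096]
top cal_sphere 0.91 [333. 157.  38.  38.] 973 [ 0.715 -0.367  0.01 ]
top ring_gauge 0.73 [296. 174.  22.  22.] 246 [ 0.694 -0.265  0.017]
top micrometer 0.75 [425. 246.  55.  42.] 522 [ 0.489 -0.58   0.011]
1.2
```

View pics/side_crop.png

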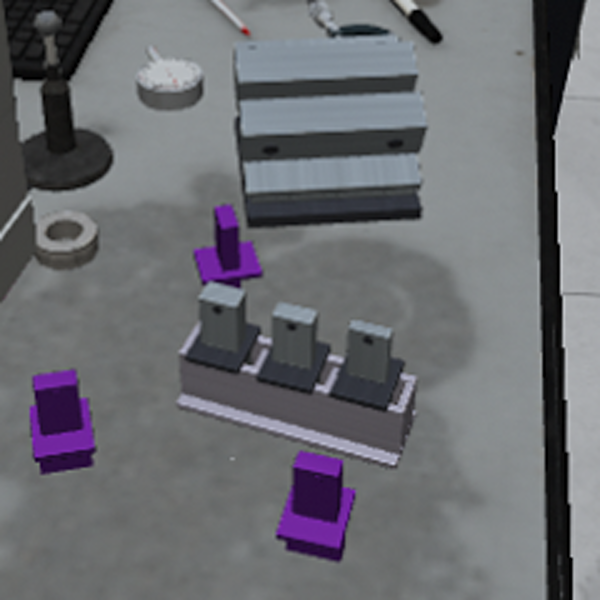

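View pics/top_crop.png

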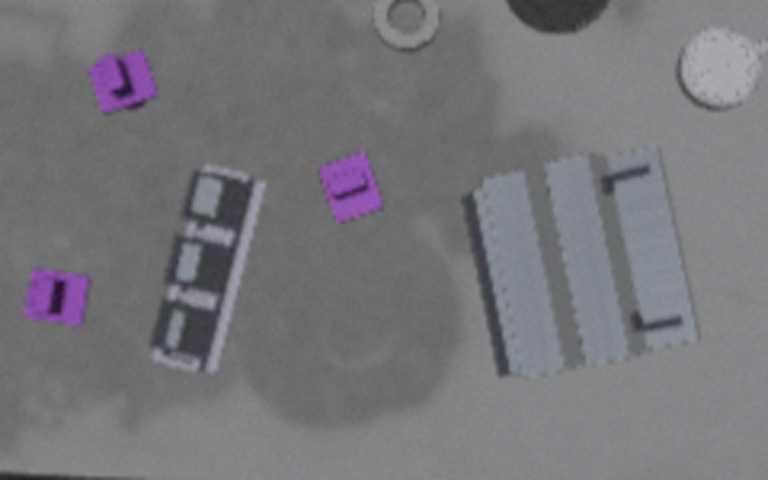

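Run:
```python
from h import *
for c in ("side","top"):
    z=np.load(f"{c}_0.npz");W=z['W'].reshape(-1,3)
    m=(W[:,0]>0.43)&(W[:,0]<0.6)&(W[:,1]>-0.47)&(W[:,1]<-0.25)&(W[:,2]>0.01)&(W[:,2]<0.16)
    P=W[m]; print(c,len(P))
    # RANSAC planes of tilt ~25
    rng=np.random.default_rng(0);best=[]
    Q=P.copy()
    for k in range(3):
        bi=None;bc=0
        for _ in range(3000):
            a=Q[rng.choice(len(Q),3,False)];n=np.cross(a[1]-a[0],a[2]-a[0]);l=np.linalg.norm(n)
            if l<1e-5: continue
            n/=l;n*=np.sign(n[2])
            if not 0.85<n[2]<0.95: continue
            s=(np.abs((Q-a[0])@n)<0.0015); 
            if s.sum()>bc: bc=s.sum();bi=s
        q=Q[bi];o=q.mean(0);n=np.linalg.svd(q-o,full_matrices=False)[2][2];n*=np.sign(n[2])
        h=(q-o)@n
        print(bc,o.round(4),n.round(4),'tilt',np.degrees(np.arccos(n[2])),'yaw of lean',np.degrees(np.arctan2(n[1],n[0])),'std',h.std())
        Q=Q[~bi]
    # desk plane check
    m=(W[:,0]>0.4)&(W[:,0]<0.6)&(W[:,1]>-0.3)&(W[:,1]<-0.0)&(np.abs(W[:,2])<0.008);print('desk z',np.median(W[m][:,2]),W[m][:,2].std())
```

```text
side 4959
1477 [ 0.5134 -0.3587  0.0863] [-0.0725  0.4028  0.9124] tilt 24.158842641524597 yaw of lean 100.20169028804612 std 0.0008128362634815676
781 [ 0.5119 -0.3499  0.0408] [-0.0657  0.4126  0.9085] tilt 24.696331697961362 yaw of lean 99.04439208538902 std 0.0008073694252129026
326 [ 0.5049 -0.3557  0.0816] [-0.0654  0.4168  0.9066] tilt 24.955433472188393 yaw of lean 98.91409121188836 std 0.0007123436795182171
desk z -0.0013550111977503909 0.0016470992435335904
top 3936
980 [ 0.5133 -0.3592  0.089 ] [-0.0694  0.4073  0.9106] tilt 24.40470444003519 yaw of lean 99.66852547948046 std 0.0008483509869335664
723 [ 0.52   -0.4036  0.0678] [-0.0724  0.4092  0.9096] tilt 24.554436937987397 yaw of lean 100.03687616150296 std 0.0008252215587950617
463 [ 0.5104 -0.3565  0.085 ] [-0.0714  0.4051  0.9115] tilt 24.287684757699637 yaw of lean 99.9978278957646 std 0.0006329103787680993
desk z -0.0006924424556542519 0.0023190288794644946
```

```bash
cat >> h.py <<'E'
def jawR(yaw,tilt=25.):
    a=np.radians(yaw);b=np.radians(tilt); xp=np.array([np.cos(a),np.sin(a),0]);y=np.array([-np.sin(a),np.cos(a),0]);Z=np.array([0,0,1.])
    return np.stack([xp*np.cos(b)+Z*np.sin(b),y,-xp*np.sin(b)+Z*np.cos(b)],1)
E
python3 - <<'E'
from h import *
R=jawR(-80.3); o=np.array([0.5134,-0.359,0.0875])
for c in ("side","top"):
    z=np.load(f"{c}_0.npz");W=z['W'].reshape(-1,3);L=(W-o)@R*1000
    m=(np.abs(L[:,0])<90)&(np.abs(L[:,1])<90)&(L[:,2]>-70)&(L[:,2]<15);L=L[m]
    print(c)
    mid=np.abs(L[:,1])<50
    # max-height profile along x
    for x0 in range(-75,75,3):
        s=L[mid&(L[:,0]>=x0)&(L[:,0]<x0+3)]
        if len(s): print(x0,len(s),np.percentile(s[:,2],[5,50,95]).round(1))
    t=L[np.abs(L[:,2])<3]; print('y range',np.percentile(t[:,1],[0.5,2,98,99.5]))
E
```

```text
side
-75 102 [-54.8 -50.8 -48.8]
-72 61 [-53.2 -51.3 -49.5]
-69 57 [-54.1 -52.9 -50.8]
-66 68 [-56.  -53.8 -47.2]
-63 289 [-56.  -46.7 -37.6]
-60 96 [-50.4 -38.9 -36.4]
-57 84 [-40.1 -38.2 -35.5]
-54 69 [-40.9 -38.8 -36.6]
-51 79 [-41.3 -38.6 -36.3]
-48 87 [-40.6 -38.2 -36.5]
-45 76 [-40.  -38.1 -36.4]
-42 73 [-40.7 -38.1 -35.7]
-39 370 [-39.7 -20.5  -1.2]
-36 399 [-38.3 -15.9   0.8]
-33 84 [-2.1 -0.3  1.4]
-30 75 [-2.7 -0.5  1.9]
-27 81 [-2.  -0.3  1.4]
-24 75 [-2.9 -0.5  1.6]
-21 78 [-3.  -0.7  1.3]
-18 75 [-2.3 -0.4  1.2]
-15 79 [-3.2 -0.9  1.6]
-12 77 [-3.3 -0.6  2. ]
-9 50 [-3.8 -1.2  0.7]
-6 2 [-2.5 -2.5 -2.5]
3 7 [-16.5  -8.9  -1.1]
6 291 [-22.6 -11.3  -0.7]
9 176 [-23.   -4.6   0.6]
12 70 [-3.  -0.6  1.7]
15 78 [-2.8 -0.9  0.9]
18 74 [-3.3 -0.9  1.1]
21 66 [-3.2 -1.3  1.1]
24 76 [-2.9 -1.2  0.6]
27 70 [-3.9 -1.2  0.8]
30 73 [-3.3 -1.4  0.9]
33 63 [-2.9 -1.6  0.4]
36 31 [-4.4 -2.3 -0.8]
60 2 [-36.2 -35.7 -35.3]
63 42 [-40.6 -38.3 -37. ]
66 62 [-41.4 -39.6 -37.5]
69 40 [-41.9 -39.7 -38.1]
72 3 [-42.6 -42.1 -41.6]
y range [-64.82865246 -62.83656684  63.72882011  65.55797195]
top
[... 460 characters left out ...]
 [-37.1  -9.1   3.3]
-9 216 [-35.  -16.5   1.5]
3 2 [-2.4 -1.9 -1.4]
6 58 [-1.2  0.5  3.5]
9 56 [-2.   0.8  3.5]
12 69 [-1.5  1.   4.1]
15 72 [-1.7  1.   4.1]
18 62 [-1.9  1.1  4.2]
21 72 [-1.7  1.2  4.4]
24 68 [-2.1  1.2  4.5]
27 65 [-1.6  1.2  4.1]
30 68 [-1.4  1.5  3.8]
33 187 [-35.4  -6.1   3.4]
36 221 [-39.2 -19.4   0.4]
39 89 [-40.2 -36.4 -13.2]
42 68 [-40.  -36.8 -18.9]
45 64 [-39.2 -36.7 -33.6]
48 67 [-39.8 -36.5 -33.9]
51 70 [-40.3 -37.  -33.9]
54 58 [-39.7 -37.3 -34.4]
57 68 [-39.5 -36.6 -33.8]
60 74 [-40.8 -36.2 -33.5]
63 67 [-40.2 -37.  -34.5]
66 64 [-39.2 -37.  -33.2]
69 90 [-44.1 -38.6 -34.8]
72 1 [-41.1 -41.1 -41.1]
y range [-65.15572006 -63.37346384  63.64060809  65.45704744]
```

```bash
cat >> h.py <<'E'
from scipy.optimize import least_squares
def sdf(P,boxes):
    best=None
    for lo,hi in boxes:
        lo=np.array(lo);hi=np.array(hi);q=np.abs(P-(lo+hi)/2)-(hi-lo)/2
        s=np.linalg.norm(np.maximum(q,0),axis=1)+np.minimum(q.max(1),0)
        best=s if best is None else np.minimum(best,s)
    return best
def spacer(t): return [((-20,-17,0),(20,17,5)),((-t/2,-12,5),(t/2,12,42)),((-t/2,-15,-27.5),(t/2,15,0))]
def fit(P,boxes,o0,R0,free=(1,1,1,0,0,1),extra=0,bf=None):
    """pose correction: p=[dx,dy,dz mm, rx,ry,rz deg in local frame]"""
    fi=[i for i in range(6) if free[i]]
    def un(p):
        f=np.zeros(6);f[fi]=p[:len(fi)];return o0*1000+R0@f[:3],R0@Rn.from_rotvec(f[3:],degrees=True).as_matrix()
    def res(p):
        o,R=un(p);return sdf((P*1000-o)@R,bf(p[len(fi):]) if bf else boxes)
    r=least_squares(res,np.zeros(len(fi)+extra),loss='soft_l1',f_scale=0.7,diff_step=1e-3,x_scale=1.0)
    o,R=un(r.x);e=res(r.x);return o/1000,R,r.x[len(fi):],np.median(np.abs(e))
E
cat > fit0.py <<'E'
from h import *
Z={c:np.load(f"{c}_0.npz")['W'].reshape(-1,3) for c in("side","top")}
Rr=Rn.from_euler('z',-15.6+-90,degrees=True).as_matrix()
def rz(y):return Rn.from_euler('z',y,degrees=True).as_matrix()
yaw_r=-15.6-90
for c,W in Z.items():
    def sel(o,R,b):
        L=np.abs((W-o)@R*1000);return W[(L<np.array(b)).all(1)]
    R0=jawR(-80.3);o0=np.array([0.5134,-0.359,0.0875])-R0[:,0]*0.0085
    bf=lambda e:[((-30,-66,-38),(0,66,0)),((15+e[0],-66,-38),(45+e[0],66,0)),((-57,-66,-48),(80,66,-38))]
    P=sel(o0+R0@[0.01,0,-.01],R0,(55,75,25))
    o,R,e,m=fit(P,None,o0,R0,(1,1,1,1,1,1),1,bf)
    print(c,'jaw',o.round(4),'yaw',np.degrees(np.arctan2(R[1,1],R[0,1])).round(2)-90,'tilt',np.degrees(np.arccos(R[2,2])).round(2),'gap',15+e,'err',m,len(P))
    Rk=rz(-15.6-90)
    ok=np.array([.521,-.126,0.0])
    bx=[((-15.5,-69,0),(15.5,69,8)),((-15.5,-69,0),(-10.5,69,40)),((10.5,-69,0),(15.5,69,40))]+[((-15.5,y-2.5,0),(15.5,y+2.5,40)) for y in(-66.5,-22.15,22.15,66.5)]
    S=[(16,[.565,-.138]),(12,[.522,-.124]),(8,[.480,-.113])]
    for t,xy in S:
        o0=np.array([*xy,.04]);P=sel(o0+[0,0,.022],Rk,(22,19,24));P=P[P[:,2]>.041]
        o,R,e,m=fit(P,spacer(t),o0,Rk)
        print(c,t,o.round(4),np.degrees(np.arctan2(R[1,0],R[0,0])).round(2),'err',m,len(P))
    P=sel(ok+[0,0,.02],Rk,(24,78,19))
    o,R,e,m=fit(P,bx,ok,Rk)
    print(c,'rack',o.round(4),np.degrees(np.arctan2(R[1,0],R[0,0])).round(2),'err',m,len(P))
E
python3 fit0.py
```

```text
side jaw [ 0.5125 -0.3541  0.0844] yaw -80.15 tilt 24.36 gap [14.20275759] err 0.7622483198620529 3183
side 16 [ 0.5657 -0.1364  0.0389] -105.02 err 0.4928225608499801 683
side 12 [ 0.5229 -0.1239  0.0389] -104.33 err 0.49096226396776643 698
side 8 [ 0.4798 -0.1147  0.0389] -105.42 err 0.5400730066698536 689
side rack [ 0.5211 -0.1252 -0.0018] -105.86 err 0.7289783121867757 2075
top jaw [ 0.5114 -0.3506  0.0848] yaw -79.97 tilt 25.81 gap [15.02827544] err 0.9631291570189999 2576
top 16 [ 0.566  -0.1333  0.0399] -104.31 err 0.8906583240140264 270
top 12 [ 0.523  -0.1209  0.0399] -105.33 err 0.9103330936139571 277
top 8 [ 0.48   -0.1115  0.042 ] -107.42 err 0.8830422862926213 288
top rack [ 0.5197 -0.1276 -0.0033] -106.13 err 1.1929430014458742 499
```

```bash
cat >> h.py <<'E'
def q2R(q): return Rn.from_quat([q[1],q[2],q[3],q[0]]).as_matrix()
def pose(): s=env.observe(); return s['ee_pos'],q2R(s['orientation']),s
def toolR(zs,xs):
    """tool x = zs, tool z = xs"""
    x=np.array(zs)/np.linalg.norm(zs);z=np.array(xs)-np.dot(xs,x)*x;z/=np.linalg.norm(z);return np.stack([x,np.cross(z,x),z],1)
def rows(p,R,pt,Rt,dec=1,n=None):
    """split into n rows with const rotvec; shift in the axes at the row's start"""
    rv=Rn.from_matrix(R.T@Rt).as_rotvec(degrees=True);d=(pt-p)*1000
    if n is None: n=max(1,int(np.ceil(max(np.abs(rv).max()/8.5,np.linalg.norm(rv)/8.5,np.linalg.norm(d)/48))))
    out=[];p=p.copy();R=R.copy()
    for i in range(n):
        s=np.round(R.T@((pt-p)*1000/(n-i)),dec);r=np.round(rv/n,2)
        out.append([*r,*s]);p=p+R@s/1000;R=R@Rn.from_rotvec(r,degrees=True).as_matrix()
    print(n,'rows, turn',np.linalg.norm(rv).round(2),'dist',np.linalg.norm(d).round(1),'end err mm',np.round((p-pt)*1000,2))
    for o in out: print(', '.join(f'{v:g}' for v in o))
E
python3 - <<'E'
from h import *
p,R,s=pose();print(p,R.round(3))
xr=np.array([np.cos(np.radians(-105.5)),np.sin(np.radians(-105.5)),0])
for sg in(1,-1):
    rows(p,R,np.array([.480,-.113,.15]),toolR([0,0,-1],sg*xr))
E
```

```text
[ 0.27850711 -0.55952328  0.25027873] [[ 0.     0.895  0.446]
 [ 0.     0.446 -0.895]
 [-1.     0.     0.   ]]
11 rows, turn 41.96 dist 500.0 end err mm [ 0.04  0.01 -0.01]
3.81, -0, -0, 9.1, 34.5, -28.2
3.81, -0, -0, 9.1, 32.5, -30.4
3.81, -0, -0, 9.1, 30.4, -32.5
3.81, -0, -0, 9.1, 28.2, -34.5
3.81, -0, -0, 9.1, 25.9, -36.2
3.81, -0, -0, 9.1, 23.4, -37.9
3.81, -0, -0, 9.1, 20.8, -39.4
3.81, -0, -0, 9.1, 18.2, -40.7
3.81, -0, -0, 9.2, 15.4, -41.8
3.81, -0, -0, 9.1, 12.7, -42.7
3.81, -0, -0, 9.2, 9.8, -43.4
17 rows, turn 138.04 dist 500.0 end err mm [-0.03 -0.03 -0.01]
-8.12, 0, -0, 5.9, 22.3, -18.2
-8.12, 0, -0, 5.9, 24.7, -14.9
-8.12, 0, -0, 5.9, 26.5, -11.3
-8.12, 0, -0, 5.9, 27.8, -7.4
-8.12, 0, -0, 5.9, 28.6, -3.4
-8.12, 0, -0, 5.9, 28.8, 0.7
-8.12, 0, -0, 5.9, 28.4, 4.7
-8.12, 0, -0, 5.9, 27.5, 8.7
-8.12, 0, -0, 5.9, 26, 12.5
-8.12, 0, -0, 5.9, 23.9, 16.1
-8.12, 0, -0, 5.9, 21.4, 19.3
-8.12, 0, -0, 5.9, 18.5, 22.1
-8.12, 0, -0, 5.9, 15.2, 24.5
-8.12, 0, -0, 5.9, 11.6, 26.4
-8.12, 0, -0, 5.9, 7.8, 27.8
-8.12, 0, -0, 5.9, 3.7, 28.5
-8.12, 0, -0, 5.9, -0.3, 28.8
```

>>> carry_out --moves '[3.8,0,0,9.1,34.5,-28.2,-1,3.8,0,0,9.1,32.5,-30.4,-1,3.8,0,0,9.1,30.4,-32.5,-1,3.8,0,0,9.1,28.2,-34.5,-1,3.8,0,0,9.1,25.9,-36.2,-1,3.8,0,0,9.1,23.4,-37.9,-1,3.8,0,0,9.1,20.8,-39.4,-1,3.8,0,0,9.1,18.2,-40.7,-1,3.8,0,0,9.1,15.4,-41.8,-1,3.8,0,0,9.1,12.7,-42.7,-1,3.8,0,0,9.1,9.8,-43.4,-1,0,0,0,0,0,0,-1]'

```text
t: 2.4
ee_pos: [0.4807, -0.1086, 0.1494]
orientation: [0.429, 0.562, 0.43, -0.562]
ft_force: [-0.1, -0.2, 0.8]
width: 0.0857
```

Run:
```python
from h import *
im,d=env.get_image("side");cv2.imwrite("pics/s1.png",cv2.resize(im[150:400,220:480,::-1],None,fx=2.3,fy=2.3))
p,R,s=pose();print(p,R.round(3),s['ft_force'])
xr=np.array([np.cos(np.radians(-105.5)),np.sin(np.radians(-105.5)),0])
rows(p,R,np.array([.480,-.113,.068]),toolR([0,0,-1],xr),n=5)
```

```text
[ 0.48014277 -0.11059542  0.14973977] [[-0.001  0.965 -0.261]
 [ 0.    -0.261 -0.965]
 [-1.    -0.001 -0.   ]] [ 0.02098241 -0.37879168 -0.74452844]
5 rows, turn 0.36 dist 81.8 end err mm [-0.03 -0.02  0.04]
0.07, -0, 0.01, 16.3, 0.1, 0.5
0.07, -0, 0.01, 16.4, 0.1, 0.5
0.07, -0, 0.01, 16.3, 0.1, 0.5
0.07, -0, 0.01, 16.4, 0.1, 0.4
0.07, -0, 0.01, 16.3, 0.1, 0.5
```

View pics/s1.png

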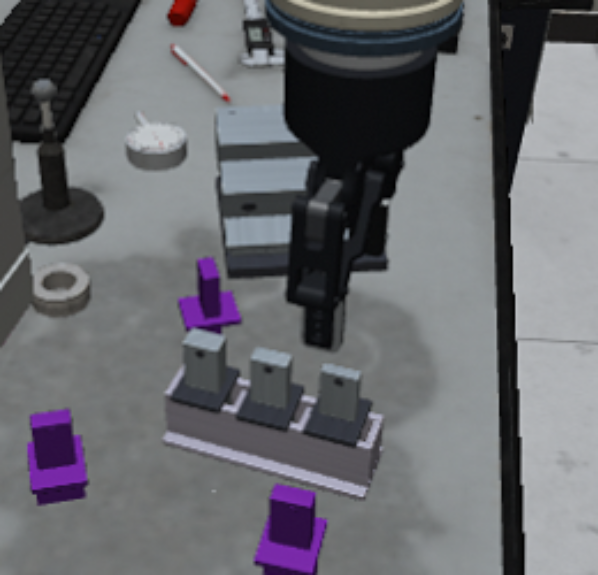

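>>> carry_out --moves '[0.2,0,0,16,0,0,-1,0,0,0,16,0,0,-1,0,0,0,16,0,0,-1,0,0,0,16,0,0,-1,0,0,0,16.5,0,0,-1,0,0,0,0,0,0,-0.5,0,0,0,0,0,0,0,0,0,0,0,0,0,1,0,0,0,0,0,0,1,0,0,0,0,0,0,1,0,0,0,0,0,0,1]'

```text
t: 3.55
ee_pos: [0.4799, -0.1129, 0.0703]
orientation: [0.428, 0.563, 0.428, -0.563]
ft_force: [-1.6, 0.4, 8.0]
width: 0.0073
```

>>> carry_out --moves '[0,0,0,0,0,0,1,0,0,0,-20,0,0,1,0,0,0,-30,0,0,1,0,0,0,-40,0,0,1,0,0,0,-30,0,0,1,0,0,0,0,0,0,1]'

```text
t: 4.15
ee_pos: [0.4813, -0.1134, 0.1934]
orientation: [0.43, 0.564, 0.426, -0.562]
ft_force: [-0.3, -0.4, -1.1]
width: 0.0071
```

Run:
```python
from h import *
p,R,s=pose();print(p,R.round(3),s['ft_force'],s['width'])
for c in("side","top"):
    im,d=env.get_image(c);np.savez(f"{c}_1.npz",im=im,d=d,W=cloud(c,d))
    if c=="side":cv2.imwrite("pics/s2.png",cv2.resize(im[150:400,220:480,::-1],None,fx=2.3,fy=2.3))
```

```text
[ 0.48130337 -0.11336172  0.19335309] [[ 0.006  0.963 -0.268]
 [-0.002 -0.268 -0.964]
 [-1.     0.006  0.001]] [-0.32565036 -0.44426822 -1.0873769 ] 0.0070825527562190915
```

View pics/s2.png

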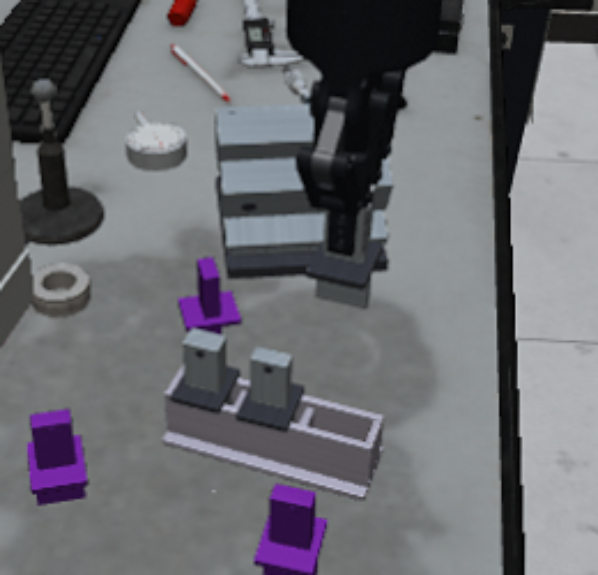

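```bash
cat > bias.py <<'E'
from h import *
import sys
def bias(tag,t,p,R,off=0.030):
    Rs=np.stack([R[:,2],-R[:,1],-R[:,0]],1); Rs[:,1]=np.cross(Rs[:,2],Rs[:,0])
    o=p+R[:,0]*off
    for c in("side","top"):
        W=np.load(f"{c}_{tag}.npz")['W'].reshape(-1,3)
        L=(W-o)@Rs*1000
        m=(np.abs(L[:,0])<26)&(np.abs(L[:,1])<22)&(L[:,2]>-33)&(L[:,2]<9)&~((np.abs(L[:,0])<20)&(np.abs(L[:,1])<14)&(L[:,2]>6.5))
        if m.sum()<40: print(c,'few',m.sum());continue
        oo,RR,e,er=fit(W[m],spacer(t),o,Rs,(1,1,1,0,0,0))
        print(c,m.sum(),'pred',o.round(4),'cam-pred mm',((oo-o)*1000).round(1),'in spacer axes',((oo-o)@Rs*1000).round(1),er.round(2))
if __name__=="__main__":
    p,R,s=pose();bias(sys.argv[1],float(sys.argv[2]),p,R,float(sys.argv[3]))
E
python3 bias.py 1 8 0.030
```

```text
side 370 pred [ 0.4797 -0.1128  0.16  ] cam-pred mm [ 1.9 -1.4  1.6] in spacer axes [0.9 2.2 1.6] 0.42
top few 0
```

```bash
cat >> h.py <<'E'
OJ=np.array([.512,-.3526,.0852]);RJ=jawR(-80.1)
def tcpj(x,y,z,off=30): # spacer origin in jaw frame mm -> TCP pose
    return OJ+RJ@(np.array([x,y,z+off])/1000),toolR(-RJ[:,2],RJ[:,0])
def injaw(off=30):
    p,R,s=pose();o=p+R[:,0]*off/1000
    print('spacer in jaw mm',((o-OJ)@RJ*1000).round(1),'rot err deg',Rn.from_matrix(R.T@toolR(-RJ[:,2],RJ[:,0])).as_rotvec(degrees=True).round(2),'F jaw axes',(s['ft_force']@RJ).round(1),'w',s['width'].round(4),'t',s['t'])
    return p,R,s
E
python3 - <<'E'
from h import *
p,R,s=injaw()
pt,Rt=tcpj(7,-42,60);print(pt)
rows(p,R,pt,Rt,n=9)
E
```

```text
Traceback (most recent call last):
  File "h.py", line 54, in injaw
    print('spacer in jaw mm',((o-OJ)@RJ*1000).round(1),'rot err deg',Rn.from_matrix(R.T@toolR(-RJ[:,2],RJ[:,0])).as_rotvec(degrees=True).round(2),'F jaw axes',(s['ft_force']@RJ).round(1),'w',s['width'].round(4),'t',s['t'])
                                                                                                                                                                                               ^^^^^^^^^^^^^^^^
AttributeError: 'float' object has no attribute 'round'
```

```bash
sed -i "s/s\['width'\].round(4)/round(s['width'],4)/" h.py
python3 - <<'E'
from h import *
p,R,s=injaw()
pt,Rt=tcpj(7,-42,60);print(pt)
rows(p,R,pt,Rt,n=9)
E
```

```text
spacer in jaw mm [-187.5    9.4  170. ] rot err deg [-25.04 -24.56   5.48] F jaw axes [-0.6 -0.1 -0.9] w 0.0071 t 4.25
[ 0.46517672 -0.32860144  0.16972603]
9 rows, turn 35.5 dist 217.2 end err mm [-0.   -0.03 -0.02]
-2.78, -2.73, 0.61, 2.3, 4.9, 23.5
-2.78, -2.73, 0.61, 3.4, 3.7, 23.6
-2.78, -2.73, 0.61, 4.6, 2.5, 23.6
-2.78, -2.73, 0.61, 5.7, 1.3, 23.4
-2.78, -2.73, 0.61, 6.8, 0.1, 23.1
-2.78, -2.73, 0.61, 7.9, -1.1, 22.8
-2.78, -2.73, 0.61, 9, -2.3, 22.3
-2.78, -2.73, 0.61, 10, -3.4, 21.7
-2.78, -2.73, 0.61, 11.1, -4.6, 21
```

>>> carry_out --moves '[-2.78,-2.73,0.61,2.3,4.9,23.5,1,-2.78,-2.73,0.61,3.4,3.7,23.6,1,-2.78,-2.73,0.61,4.6,2.5,23.6,1,-2.78,-2.73,0.61,5.7,1.3,23.4,1,-2.78,-2.73,0.61,6.8,0.1,23.1,1,-2.78,-2.73,0.61,7.9,-1.1,22.8,1,-2.78,-2.73,0.61,9,-2.3,22.3,1,-2.78,-2.73,0.61,10,-3.4,21.7,1,-2.78,-2.73,0.61,11.1,-4.6,21,1,0,0,0,0,0,0,1,0,0,0,0,0,0,1]'

```text
t: 5.35
ee_pos: [0.4643, -0.328, 0.1679]
orientation: [0.644, 0.346, 0.413, -0.543]
ft_force: [-0.3, 0.8, -0.5]
width: 0.007
```

Run:
```python
from h import *
p,R,s=injaw()
for c in("side","top"):
    im,d=env.get_image(c);np.savez(f"{c}_2.npz",im=im,d=d,W=cloud(c,d))
    if c=="side":cv2.imwrite("pics/s3.png",cv2.resize(im[130:300,260:440,::-1],None,fx=3.3,fy=3.3))
    else:cv2.imwrite("pics/t3.png",cv2.resize(im[180:330,270:450,::-1],None,fx=3.3,fy=3.3))
from bias import bias
bias(2,8,p,R)
pt,Rt=tcpj(7,-42,60);rows(p,R,pt,Rt,n=1)
```

```text
spacer in jaw mm [  5.5 -42.9  58.7] rot err deg [-0.03 -0.18  0.16] F jaw axes [-1.  -0.2 -0.1] w 0.007 t 5.35
side 259 pred [ 0.4664 -0.3405  0.1407] cam-pred mm [ 0.2  0.1 -2.4] in spacer axes [-1.1  0.2 -2.2] 0.67
top 54 pred [ 0.4664 -0.3405  0.1407] cam-pred mm [ 0.9 -4.8  3.1] in spacer axes [5.8 0.  0.7] 0.88
1 rows, turn 0.25 dist 2.1 end err mm [ 0.02 -0.01 -0.03]
-0.03, -0.18, 0.16, -1.3, 0.8, 1.4
```

View pics/s3.png

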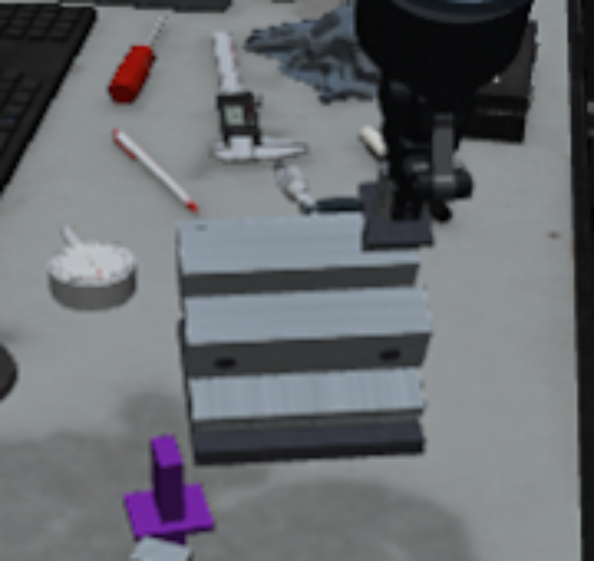

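View pics/t3.png

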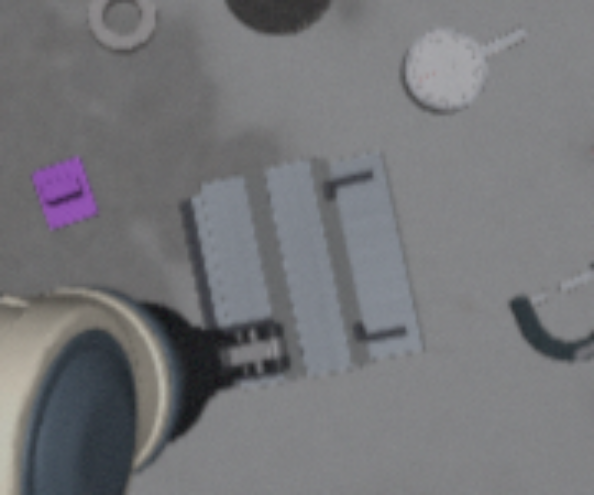

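```bash
cat > draw.py <<'E'
from h import *
def wire(im,c,o,R,lo,hi,col,s,x0,y0):
    C=np.array([[ [lo,hi][i][0],[lo,hi][j][1],[lo,hi][k][2]] for i in(0,1) for j in(0,1) for k in(0,1)])/1000
    p=proj(c,o+C@R.T);p=(p+0.5-[x0,y0])*s-0.5
    for a in range(8):
        for b in(1,2,4):
            if a&b==0: cv2.line(im,tuple(np.round(p[a]).astype(int)),tuple(np.round(p[a|b]).astype(int)),col,1)
def show(c,im,box,s,items,fn):
    x0,y0,x1,y1=box;I=cv2.resize(im[y0:y1,x0:x1,::-1],None,fx=s,fy=s,interpolation=cv2.INTER_CUBIC)
    for o,R,lo,hi,col in items: wire(I,c,o,R,lo,hi,col,s,x0,y0)
    cv2.imwrite(fn,I)
def jawitems(o,R,g,col=(0,0,255)): return [(o,R,(-30,-66,-38),(0,66,0),col),(o,R,(g,-66,-38),(g+30,66,0),col)]
def spitems(t,p,R,off=.030,col=(0,255,0)):
    Rs=np.stack([R[:,2],np.cross(-R[:,0],R[:,2]),-R[:,0]],1);o=p+R[:,0]*off
    return [(o,Rs,*b,col) for b in spacer(t)]
E
python3 - <<'E'
from draw import *
p,R,s=pose()
for c,b in(("side",(300,140,400,260)),("top",(320,210,430,310))):
    im=np.load(f"{c}_2.npz")['im'];show(c,im,b,5,jawitems(OJ,RJ,14.6)+spitems(8,p,R),f"pics/ov_{c}.png")
E
```

```text
(no output)
```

View pics/ov_side.png

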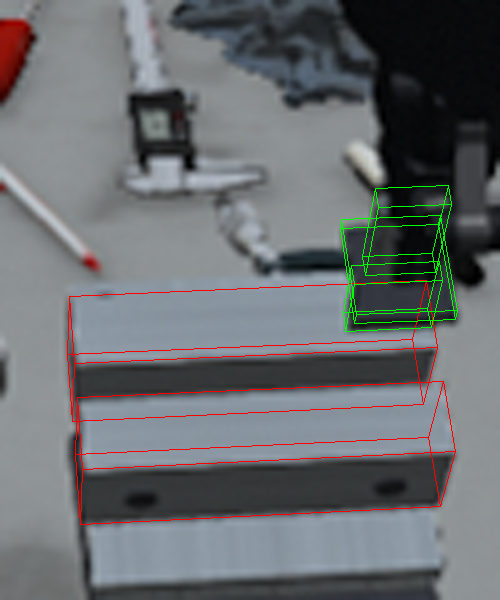

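View pics/ov_top.png

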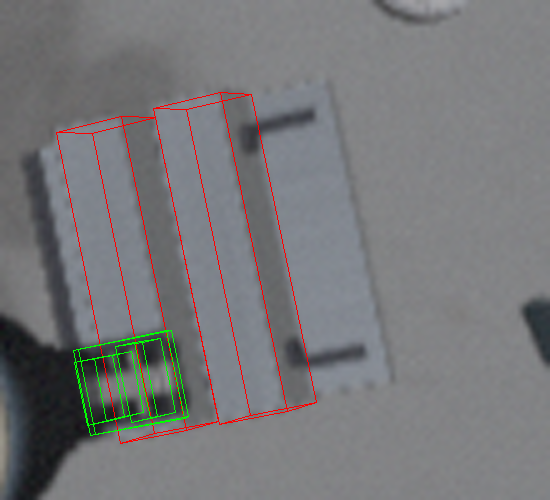

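Run:
```python
from draw import *
p,R,s=pose()
im=np.load("top_2.npz")['im'];b=(325,265,385,305)
show("top",im,b,10,[],"pics/z1.png");show("top",im,b,10,jawitems(OJ,RJ,14.6)+spitems(8,p,R)[:2],"pics/z2.png")
a=cv2.imread("pics/z1.png");a2=cv2.imread("pics/z2.png");I=cv2.resize(np.vstack([a,a2]),(450,600));cv2.imwrite("pics/z3.png",I)
```

```text
(no output)
```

View pics/z3.png

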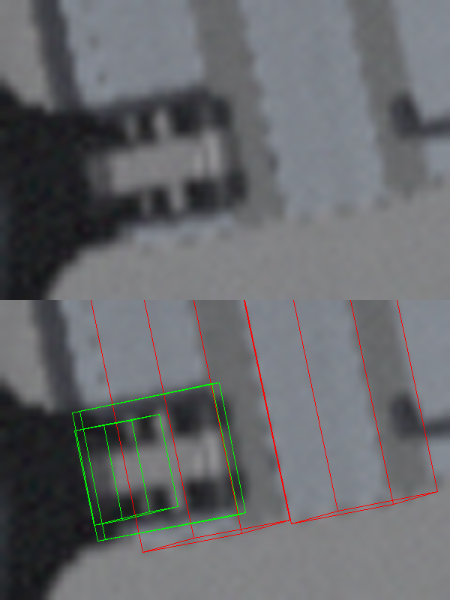

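>>> carry_out --moves '[0,0,0,0,0,2,1,0,0,0,15,0,0,1,0,0,0,10,0,0,1,0,0,0,5,0,0,1,0,0,0,5,0,0,1,0,0,0,5,0,0,1,0,0,0,0,0,0,1]'

```text
t: 6.15
ee_pos: [0.4681, -0.3472, 0.1333]
orientation: [0.645, 0.346, 0.412, -0.543]
ft_force: [0.5, 0.2, -0.6]
width: 0.0072
```

```bash
cat > chk.py <<'E'
from draw import *
import sys
tag,t,off=sys.argv[1],float(sys.argv[2]),float(sys.argv[3])
p,R,s=injaw(off)
im,d=env.get_image("side");np.savez(f"side_{tag}.npz",im=im,d=d,W=cloud("side",d))
show("side",im,(300,150,400,260),5,[],f"pics/c{tag}.png")
E
python3 chk.py 3 8 30
```

```text
spacer in jaw mm [  8.6 -42.4  19. ] rot err deg [-0.   -0.06  0.09] F jaw axes [-0.3  0.5 -0.5] w 0.0072 t 6.15
```

View pics/c3.png

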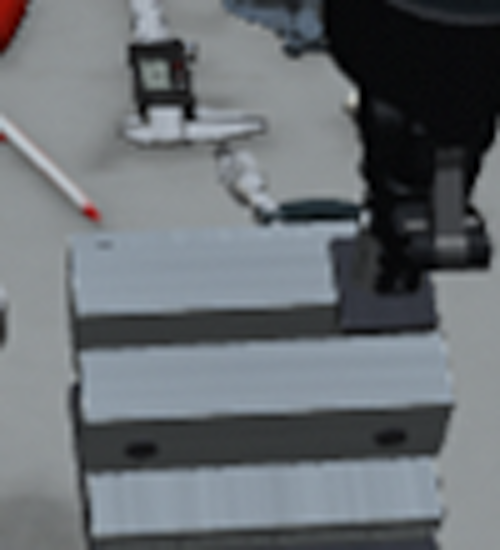

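>>> carry_out --moves '[0,0,0,5,0,0,1,0,0,0,5,0,0,1,0,0,0,4,0,0,1,0,0,0,0,0,0,1]'

```text
t: 6.6
ee_pos: [0.4691, -0.353, 0.1206]
orientation: [0.645, 0.346, 0.412, -0.543]
ft_force: [0.3, 0.4, -0.8]
width: 0.0069
```

```bash
python3 chk.py 4 8 30
```

```text
spacer in jaw mm [  8.6 -42.4   5. ] rot err deg [ 0.   -0.05  0.09] F jaw axes [-0.6  0.3 -0.6] w 0.0069 t 6.6
```

>>> carry_out --moves '[0,0,0,2,0,0,1,0,0,0,1.5,0,0,1,0,0,0,0,0,0,1]'

```text
t: 6.95
ee_pos: [0.4695, -0.3544, 0.1179]
orientation: [0.645, 0.346, 0.412, -0.543]
ft_force: [0.1, -0.0, -0.6]
width: 0.0072
```

```bash
python3 chk.py 5 8 30
```

```text
spacer in jaw mm [  8.7 -42.2   2. ] rot err deg [ 0.   -0.03  0.06] F jaw axes [-0.2  0.1 -0.6] w 0.0072 t 6.95
```

View pics/c5.png

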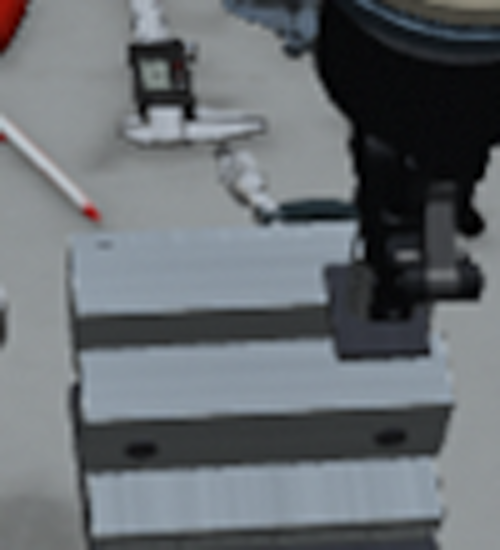

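Still no contact; creep until it seats.

>>> carry_out --moves '[0,0,0,1,0,0,1,0,0,0,1,0,0,1,0,0,0,0,0,0,1]'

```text
t: 7.3
ee_pos: [0.4697, -0.3552, 0.1163]
orientation: [0.645, 0.346, 0.412, -0.543]
ft_force: [-0.7, 0.4, 1.8]
width: 0.0073
```

```bash
python3 -c "
from h import *
injaw()"
```

```text
spacer in jaw mm [  8.8 -42.2   0.2] rot err deg [-0.   -0.02  0.05] F jaw axes [ 0.3 -0.6  1.8] w 0.0073 t 7.3
```

>>> carry_out --moves '[0,0,0,1,0,0,1,0,0,0,0,0,0,1]'

```text
t: 7.5
ee_pos: [0.4697, -0.3552, 0.1162]
orientation: [0.646, 0.346, 0.411, -0.543]
ft_force: [-6.2, 12.5, 23.5]
width: 0.0075
```

```bash
python3 -c "
from h import *
injaw()"
```

```text
spacer in jaw mm [  8.9 -42.2   0.1] rot err deg [-0.    0.01  0.03] F jaw axes [-2.3 -3.9 26.9] w 0.0075 t 7.5
```

>>> carry_out --moves '[0,0,0,-0.5,0,0,0.5,0,0,0,0,0,0,0,0,0,0,0,0,0,-0.3,0,0,0,0,0,0,-0.5,0,0,0,-15,0,0,-0.7,0,0,0,-30,0,0,-1,0,0,0,-35,0,0,-1,0,0,0,0,0,0,-1]'

```text
t: 8.3
ee_pos: [0.465, -0.3212, 0.1926]
orientation: [0.647, 0.346, 0.41, -0.542]
ft_force: [0.5, 0.3, -0.6]
width: 0.0856
```

Run:
```python
from draw import *
p,R,s=injaw()
im,d=env.get_image("side");np.savez("side_6.npz",im=im,d=d,W=cloud("side",d))
show("side",im,(300,150,400,260),5,[],"pics/c6.png")
xr=np.array([np.cos(np.radians(-105)),np.sin(np.radians(-105)),0])
rows(p,R,np.array([.523,-.1225,.15]),toolR([0,0,-1],xr),n=9)
```

```text
spacer in jaw mm [ 10.  -40.8  83.8] rot err deg [-0.04  0.14 -0.19] F jaw axes [-0.4  0.5 -0.4] w 0.0856 t 8.3
9 rows, turn 35.25 dist 211.3 end err mm [-0.04  0.03  0.04]
2.72, 2.74, -0.63, -4.5, 10.1, -20.7
2.72, 2.74, -0.63, -3.5, 9.1, -21.3
2.72, 2.74, -0.63, -2.6, 8, -21.9
2.72, 2.74, -0.63, -1.6, 7, -22.4
2.72, 2.74, -0.63, -0.6, 5.9, -22.7
2.72, 2.74, -0.63, 0.4, 4.8, -23
2.72, 2.74, -0.63, 1.4, 3.7, -23.1
2.72, 2.74, -0.63, 2.5, 2.7, -23.2
2.72, 2.74, -0.63, 3.6, 1.5, -23.2
```

View pics/c6.png

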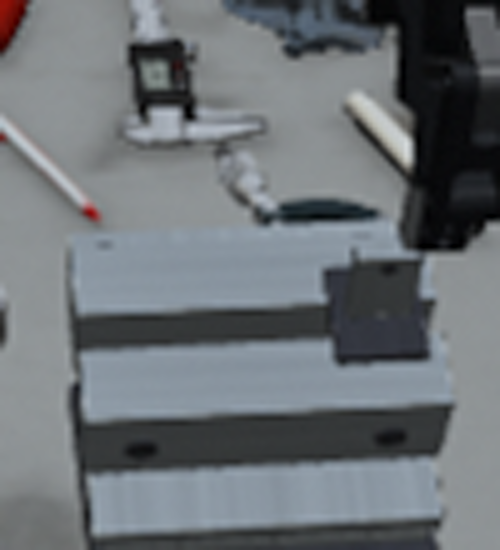

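>>> carry_out --moves '[2.72,2.74,-0.63,-4.5,10.1,-20.7,-1,2.72,2.74,-0.63,-3.5,9.1,-21.3,-1,2.72,2.74,-0.63,-2.6,8,-21.9,-1,2.72,2.74,-0.63,-1.6,7,-22.4,-1,2.72,2.74,-0.63,-0.6,5.9,-22.7,-1,2.72,2.74,-0.63,0.4,4.8,-23,-1,2.72,2.74,-0.63,1.4,3.7,-23.1,-1,2.72,2.74,-0.63,2.5,2.7,-23.2,-1,2.72,2.74,-0.63,3.6,1.5,-23.2,-1,0,0,0,0,0,0,-1,0,0,0,0,0,0,-1]'

```text
t: 9.45
ee_pos: [0.5217, -0.1237, 0.1456]
orientation: [-0.429, -0.559, -0.432, 0.562]
ft_force: [0.2, 0.3, 0.3]
width: 0.0855
```

Run:
```python
from draw import *
p,R,s=pose();print(p)
xr=np.array([np.cos(np.radians(-105)),np.sin(np.radians(-105)),0])
rows(p,R,np.array([.523,-.1225,.070]),toolR([0,0,-1],xr),n=5)
```

```text
[ 0.52166576 -0.12369559  0.1455985 ]
5 rows, turn 0.33 dist 75.6 end err mm [-0.04 -0.02 -0.01]
0, 0.01, 0.07, 15.1, 0.3, -0.3
0, 0.01, 0.07, 15.1, 0.3, -0.3
0, 0.01, 0.07, 15.1, 0.2, -0.3
0, 0.01, 0.07, 15.1, 0.2, -0.3
0, 0.01, 0.07, 15.2, 0.2, -0.3
```

>>> carry_out --moves '[0,0,0.3,15,0.5,-0.5,-1,0,0,0,15,0.5,-0.5,-1,0,0,0,15,0,0,-1,0,0,0,15,0,0,-1,0,0,0,12,0,0,-1,0,0,0,0,0,0,-0.5]'

```text
t: 10.05
ee_pos: [0.5222, -0.1229, 0.0727]
orientation: [-0.43, -0.561, -0.431, 0.562]
ft_force: [-0.0, 0.2, 0.3]
width: 0.0732
```

>>> carry_out --moves '[0,0,0,2,0,0,0,0,0,0,0,0,0,1,0,0,0,0,0,0,1,0,0,0,0,0,0,1,0,0,0,0,0,0,1]'

```text
t: 10.55
ee_pos: [0.5234, -0.1227, 0.0724]
orientation: [0.43, 0.561, 0.43, -0.561]
ft_force: [-0.3, 0.7, 7.1]
width: 0.0112
```

Run:
```python
from draw import *
p,R,s=pose();print(p,R.round(3),s['ft_force'],s['width'])
im,d=env.get_image("side");np.savez("side_7.npz",im=im,d=d,W=cloud("side",d))
show("side",im,(280,240,400,360),5,[],"pics/c7.png")
```

```text
[ 0.52336919 -0.12272954  0.07239897] [[ 0.001  0.966 -0.26 ]
 [-0.    -0.26  -0.966]
 [-1.     0.001 -0.   ]] [-0.31265271  0.73386052  7.11552772] 0.011153429358892996
```

View pics/c7.png

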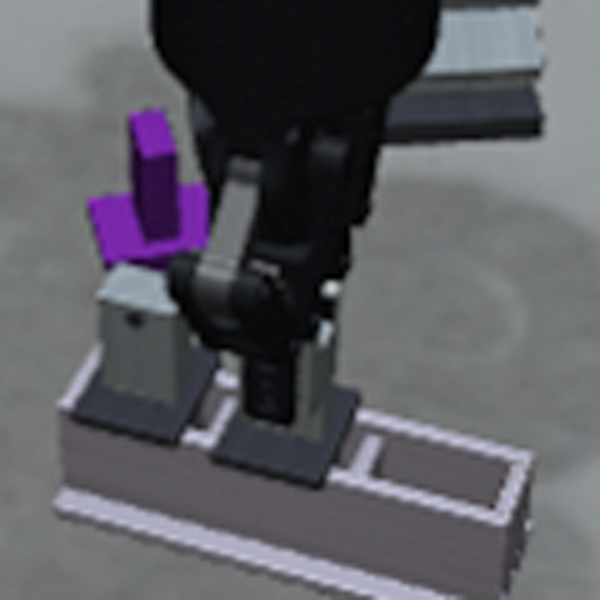

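>>> carry_out --moves '[0,0,0,-20,0,0,1,0,0,0,-30,0,0,1,0,0,0,-40,0,0,1,0,0,0,-30,0,0,1,0,0,0,0,0,0,1,0,0,0,0,0,0,1]'

```text
t: 11.2
ee_pos: [0.5231, -0.1227, 0.1922]
orientation: [0.43, 0.561, 0.43, -0.561]
ft_force: [-0.3, 0.3, -2.2]
width: 0.0114
```

Run:
```python
from draw import *
p,R,s=injaw(32)
im,d=env.get_image("side");np.savez("side_8.npz",im=im,d=d,W=cloud("side",d))
show("side",im,(280,180,400,360),3.3,spitems(12,p,R,.032),"pics/c8.png")
pt,Rt=tcpj(8,0,60,32);rows(p,R,pt,Rt,n=9)
```

```text
spacer in jaw mm [-171.8   50.5  162.8] rot err deg [-24.57 -24.59   5.38] F jaw axes [-1.2 -0.3 -1.8] w 0.0114 t 11.2
9 rows, turn 35.18 dist 200.5 end err mm [0.01 0.02 0.01]
-2.73, -2.73, 0.6, 2.2, 4, 21.8
-2.73, -2.73, 0.6, 3.3, 2.9, 21.8
-2.73, -2.73, 0.6, 4.4, 1.8, 21.8
-2.73, -2.73, 0.6, 5.4, 0.7, 21.6
-2.73, -2.73, 0.6, 6.5, -0.4, 21.3
-2.73, -2.73, 0.6, 7.5, -1.4, 20.9
-2.73, -2.73, 0.6, 8.4, -2.5, 20.5
-2.73, -2.73, 0.6, 9.4, -3.6, 19.9
-2.73, -2.73, 0.6, 10.2, -4.6, 19.2
```

View pics/c8.png

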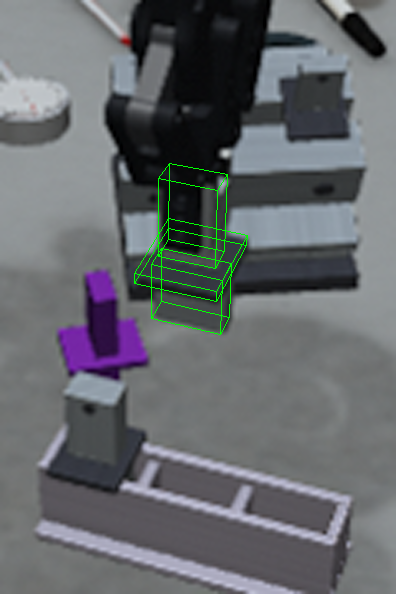

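>>> carry_out --moves '[-2.73,-2.73,0.6,2.2,4,21.8,1,-2.73,-2.73,0.6,3.3,2.9,21.8,1,-2.73,-2.73,0.6,4.4,1.8,21.8,1,-2.73,-2.73,0.6,5.4,0.7,21.6,1,-2.73,-2.73,0.6,6.5,-0.4,21.3,1,-2.73,-2.73,0.6,7.5,-1.4,20.9,1,-2.73,-2.73,0.6,8.4,-2.5,20.5,1,-2.73,-2.73,0.6,9.4,-3.6,19.9,1,-2.73,-2.73,0.6,10.2,-4.6,19.2,1,0,0,0,10,0,0,1,0,0,0,10,0,0,1,0,0,0,0,0,0,1]'

```text
t: 12.45
ee_pos: [0.5074, -0.3293, 0.1514]
orientation: [0.644, 0.346, 0.413, -0.543]
ft_force: [0.2, -0.9, -1.6]
width: 0.011
```

```bash
python3 chk.py 9 12 32
python3 - <<'E'
from h import *
# refine jaw gap location from side cloud, current and thin spacer in it
W=np.load("side_9.npz")['W'].reshape(-1,3)
L=(W-OJ)@RJ*1000
m=(np.abs(L[:,0]-5)<26)&(np.abs(L[:,1]+42)<20)&(L[:,2]>2)&(L[:,2]<46)
o,R,e,er=fit(W[m],spacer(8),OJ+RJ@np.array([.0085,-.042,0]),RJ,(1,1,1,0,0,1))
print('thin in jaw',((o-OJ)@RJ*1000).round(1),m.sum(),er)
E
```

```text
spacer in jaw mm [ 6.3 -0.6 38. ] rot err deg [-0.   -0.21  0.16] F jaw axes [ 0.1  0.  -1.8] w 0.011 t 12.45
thin in jaw [  7.6 -41.7  -1.6] 367 0.6341569227860822
```

View pics/c9.png

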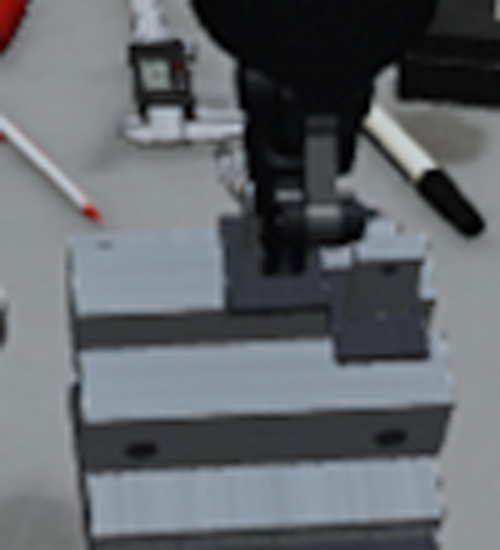

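>>> carry_out --moves '[0,-0.2,0.1,4,0.5,2.3,1,0,0,0,5,0,0,1,0,0,0,3,0,0,1,0,0,0,2,0,0,1,0,0,0,0,0,0,1]'

```text
t: 13.0
ee_pos: [0.5098, -0.3374, 0.1416]
orientation: [0.646, 0.345, 0.41, -0.543]
ft_force: [0.5, 1.7, -2.2]
width: 0.011
```

```bash
python3 -c "
from h import *
injaw(32)"
```

```text
spacer in jaw mm [10.   0.5 25.7] rot err deg [ 0.02  0.13 -0.07] F jaw axes [-2.4  0.8 -1.3] w 0.011 t 13.0
```

>>> carry_out --moves '[0,0,0,0,0,-1,1,0,0,0,2,0,0,1,0,0,0,2,0,0,1,0,0,0,0,0,0,1]'

```text
t: 13.4
ee_pos: [0.5099, -0.3384, 0.1375]
orientation: [0.646, 0.345, 0.41, -0.543]
ft_force: [0.7, -0.5, -2.7]
width: 0.0111
```

```bash
python3 -c "
from h import *
injaw(32)"
```

```text
spacer in jaw mm [ 9.2  0.4 21.5] rot err deg [ 0.02  0.15 -0.06] F jaw axes [-0.6  0.6 -2.7] w 0.0111 t 13.4
```

>>> carry_out --moves '[0,0,0,3,0,0,1,0,0,0,3,0,0,1,0,0,0,3,0,0,1,0,0,0,0,0,0,1]'

```text
t: 13.8
ee_pos: [0.5105, -0.3422, 0.1292]
orientation: [0.646, 0.345, 0.41, -0.543]
ft_force: [-1.5, -0.7, -1.9]
width: 0.0112
```

```bash
python3 -c "
from h import *
injaw(32)"
```

```text
spacer in jaw mm [ 9.2  0.4 12.3] rot err deg [ 0.02  0.14 -0.05] F jaw axes [-0.4 -1.6 -1.9] w 0.0112 t 13.8
```

>>> carry_out --moves '[0,0,0,3,0,0,1,0,0,0,3,0,0,1,0,0,0,3,0,0,1,0,0,0,1.5,0,0,1,0,0,0,0,0,0,1]'

```text
t: 14.3
ee_pos: [0.5114, -0.3466, 0.1199]
orientation: [0.646, 0.345, 0.41, -0.543]
ft_force: [-0.6, -0.2, -0.7]
width: 0.011
```

```bash
python3 -c "
from h import *
injaw(32)"
```

```text
spacer in jaw mm [9.3 0.5 2. ] rot err deg [ 0.02  0.14 -0.06] F jaw axes [-0.2 -0.6 -0.6] w 0.011 t 14.3
```

>>> carry_out --moves '[0,0,0,1,0,0,1,0,0,0,1,0,0,1,0,0,0,0,0,0,1]'

```text
t: 14.6
ee_pos: [0.5116, -0.3472, 0.1185]
orientation: [0.647, 0.345, 0.41, -0.543]
ft_force: [-0.9, 1.3, 0.6]
width: 0.0109
```

```bash
python3 -c "
from h import *
injaw(32)"
```

```text
spacer in jaw mm [9.3 0.6 0.4] rot err deg [ 0.02  0.16 -0.08] F jaw axes [-1.1 -0.6  1.1] w 0.0109 t 14.6
```

>>> carry_out --moves '[0,0,0,1,0,0,1,0,0,0,0,0,0,1]'

```text
t: 14.8
ee_pos: [0.5116, -0.3474, 0.1184]
orientation: [0.647, 0.345, 0.41, -0.543]
ft_force: [-6.3, 12.2, 20.3]
width: 0.0113
```

```bash
python3 chk.py 10 12 32
```

```text
spacer in jaw mm [9.4 0.6 0.3] rot err deg [ 0.01  0.19 -0.1 ] F jaw axes [-3.3 -4.1 24. ] w 0.0113 t 14.8
```

View pics/c10.png

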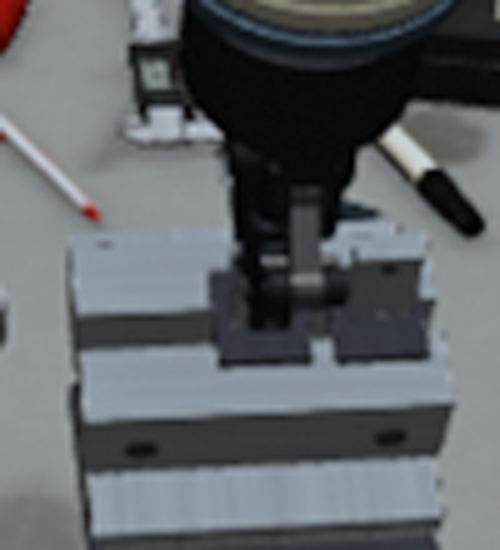

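>>> carry_out --moves '[0,0,0,-2,0,0,1,0,0,0,0,0,-1,1,0,0,0,0,0,-1,1,0,0,0,0,0,0,1]'

```text
t: 15.25
ee_pos: [0.5111, -0.345, 0.1181]
orientation: [0.646, 0.345, 0.41, -0.543]
ft_force: [0.1, 0.1, -1.9]
width: 0.0112
```

```bash
python3 -c "
from h import *
injaw(32)"
```

```text
spacer in jaw mm [7.1 0.5 1.1] rot err deg [ 0.03  0.14 -0.06] F jaw axes [-0.9  0.1 -1.7] w 0.0112 t 15.25
```

>>> carry_out --moves '[0,0,0,0,0,-1,1,0,0,0,0,0,0,1]'

```text
t: 15.45
ee_pos: [0.5111, -0.3444, 0.1179]
orientation: [0.647, 0.345, 0.41, -0.543]
ft_force: [-0.1, -1.3, -2.3]
width: 0.0111
```

```bash
python3 -c "
from h import *
injaw(32)"
```

```text
spacer in jaw mm [6.5 0.6 1.1] rot err deg [ 0.02  0.17 -0.07] F jaw axes [ 0.1 -0.3 -2.6] w 0.0111 t 15.45
```

>>> carry_out --moves '[0,0,0,0,0,-1,1,0,0,0,0,0,0,1]'

```text
t: 15.65
ee_pos: [0.5111, -0.3441, 0.1179]
orientation: [0.647, 0.345, 0.41, -0.543]
ft_force: [-0.8, -9.8, -0.7]
width: 0.011
```

```bash
python3 -c "
from h import *
injaw(32)"
```

```text
spacer in jaw mm [6.2 0.6 1.2] rot err deg [ 0.01  0.22 -0.08] F jaw axes [ 8.3 -2.5 -4.6] w 0.011 t 15.65
```

>>> carry_out --moves '[0,0,0,0,0,2,1,0,0,0,0,0,2,1,0,0,0,0,0,0.5,1,0,0,0,0,0,0,1]'

```text
t: 16.05
ee_pos: [0.5114, -0.3471, 0.1193]
orientation: [0.646, 0.345, 0.41, -0.543]
ft_force: [-0.2, 2.4, -2.5]
width: 0.0111
```

```bash
python3 -c "
from h import *
injaw(32)"
```

```text
spacer in jaw mm [9.4 0.4 1.2] rot err deg [ 0.02  0.12 -0.06] F jaw axes [-3.2  0.2 -1.2] w 0.0111 t 16.05
```

>>> carry_out --moves '[0,0,0,0,0,1,1,0,0,0,0,0,0,1]'

```text
t: 16.25
ee_pos: [0.5114, -0.3473, 0.1193]
orientation: [0.646, 0.345, 0.411, -0.542]
ft_force: [0.7, 10.0, -2.2]
width: 0.0111
```

```bash
python3 -c "
from h import *
injaw(32)"
```

```text
spacer in jaw mm [9.6 0.4 1.2] rot err deg [ 0.03  0.06 -0.05] F jaw axes [-9.8  2.4  2.2] w 0.0111 t 16.25
```

>>> carry_out --moves '[0,0,0,0,0,-2.5,1,0,0,0,1,0,0,1,0,0,0,1,0,0,1,0,0,0,0,0,0,1]'

```text
t: 16.65
ee_pos: [0.5115, -0.3464, 0.1179]
orientation: [0.647, 0.345, 0.41, -0.543]
ft_force: [-5.9, 16.1, 20.9]
width: 0.011
```

```bash
python3 -c "
from h import *
injaw(32)"
```

```text
spacer in jaw mm [8.3 0.6 0.3] rot err deg [ 0.01  0.18 -0.1 ] F jaw axes [-6.4 -3.  26.1] w 0.011 t 16.65
```

Seated. Release and retract.

>>> carry_out --moves '[0,0,0,-0.5,0,0,0.5,0,0,0,0,0,0,0,0,0,0,0,0,0,-0.3,0,0,0,0,0,0,-0.5,0,0,0,-15,0,0,-0.7,0,0,0,-30,0,0,-1,0,0,0,-35,0,0,-1,0,0,0,0,0,0,-1]'

```text
t: 17.45
ee_pos: [0.5068, -0.3122, 0.1944]
orientation: [0.648, 0.346, 0.408, -0.542]
ft_force: [0.2, -0.3, -1.5]
width: 0.0853
```

Run:
```python
from draw import *
p,R,s=injaw()
im,d=env.get_image("side");np.savez("side_11.npz",im=im,d=d,W=cloud("side",d))
show("side",im,(290,150,400,360),2.8,[],"pics/c11.png")
xr=np.array([np.cos(np.radians(-105)),np.sin(np.radians(-105)),0])
rows(p,R,np.array([.566,-.135,.15]),toolR([0,0,-1],xr),n=9)
```

```text
spacer in jaw mm [ 9.4  2.  86.2] rot err deg [-0.02  0.33 -0.34] F jaw axes [-0.3  0.1 -1.4] w 0.0853 t 17.45
9 rows, turn 35.41 dist 192.0 end err mm [ 0.03 -0.03 -0.  ]
2.73, 2.76, -0.65, -3.3, 9.9, -18.6
2.73, 2.76, -0.65, -2.5, 8.9, -19.2
2.73, 2.76, -0.65, -1.6, 8, -19.7
2.73, 2.76, -0.65, -0.8, 7, -20.1
2.73, 2.76, -0.65, 0.1, 6.1, -20.5
2.73, 2.76, -0.65, 1.1, 5.1, -20.7
2.73, 2.76, -0.65, 2, 4.1, -20.9
2.73, 2.76, -0.65, 3, 3.2, -20.9
2.73, 2.76, -0.65, 3.9, 2.2, -20.8
```

View pics/c11.png

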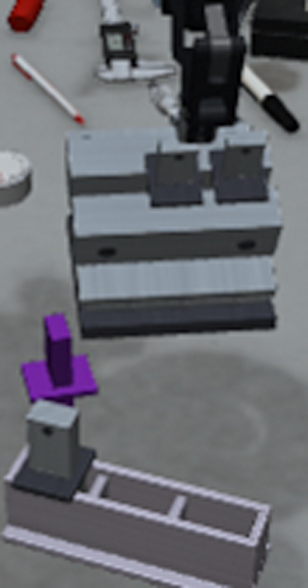

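>>> carry_out --moves '[2.73,2.76,-0.65,-3.3,9.9,-18.6,-1,2.73,2.76,-0.65,-2.5,8.9,-19.2,-1,2.73,2.76,-0.65,-1.6,8,-19.7,-1,2.73,2.76,-0.65,-0.8,7,-20.1,-1,2.73,2.76,-0.65,0.1,6.1,-20.5,-1,2.73,2.76,-0.65,1.1,5.1,-20.7,-0.3,2.73,2.76,-0.65,2,4.1,-20.9,-0.3,2.73,2.76,-0.65,3,3.2,-20.9,-0.3,2.73,2.76,-0.65,3.9,2.2,-20.8,-0.3,0,0,0,0,0,0,-0.3,0,0,0,0,0,0,-0.3]'

```text
t: 18.6
ee_pos: [0.5645, -0.1364, 0.1452]
orientation: [-0.429, -0.56, -0.432, 0.563]
ft_force: [-0.1, 0.0, 0.1]
width: 0.0557
```

Run:
```python
from draw import *
p,R,s=pose();print(p)
im,d=env.get_image("side");np.savez("side_12.npz",im=im,d=d,W=cloud("side",d))
show("side",im,(280,220,400,360),4,[],"pics/c12.png")
xr=np.array([np.cos(np.radians(-105)),np.sin(np.radians(-105)),0])
rows(p,R,np.array([.566,-.135,.071]),toolR([0,0,-1],xr),n=5)
```

```text
[ 0.56446603 -0.13637316  0.14524231]
5 rows, turn 0.35 dist 74.3 end err mm [ 0.   -0.03  0.04]
-0.01, 0.01, 0.07, 14.8, 0.3, -0.4
-0.01, 0.01, 0.07, 14.9, 0.3, -0.3
-0.01, 0.01, 0.07, 14.8, 0.3, -0.3
-0.01, 0.01, 0.07, 14.9, 0.3, -0.4
-0.01, 0.01, 0.07, 14.8, 0.2, -0.3
```

View pics/c12.png

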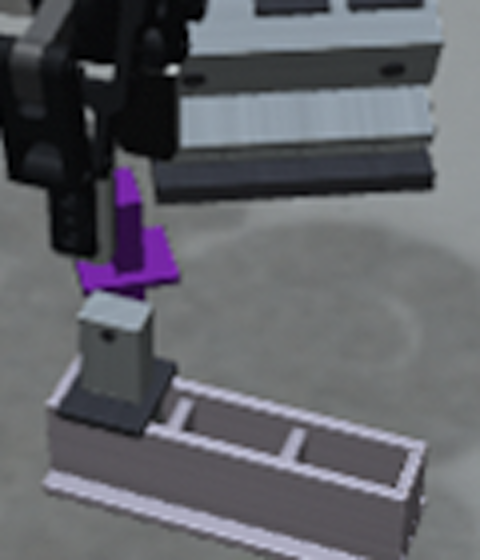

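>>> carry_out --moves '[0,0,0.3,15,0,-0.5,-0.3,0,0,0,15,0,-0.5,-0.3,0,0,0,15,0,0,-0.3,0,0,0,15,0,0,-0.3,0,0,0,13,0,0,-0.3,0,0,0,0,0,0,0,0,0,0,0,0,0,1,0,0,0,0,0,0,1,0,0,0,0,0,0,1,0,0,0,0,0,0,1]'

```text
t: 19.65
ee_pos: [0.5654, -0.1351, 0.0734]
orientation: [0.43, 0.562, 0.43, -0.561]
ft_force: [-1.2, -0.7, 7.3]
width: 0.0152
```

Run:
```python
from draw import *
p,R,s=pose();print(p,R.round(3),s['ft_force'],s['width'])
im,d=env.get_image("side");np.savez("side_13.npz",im=im,d=d,W=cloud("side",d))
show("side",im,(280,220,400,360),4,spitems(16,p,R,p[2]-.04),"pics/c13.png")
```

```text
[ 0.56539736 -0.13512685  0.07337875] [[ 0.001  0.965 -0.261]
 [ 0.    -0.261 -0.965]
 [-1.     0.001 -0.   ]] [-1.24465522 -0.66815784  7.34038643] 0.015162996500699962
```

View pics/c13.png

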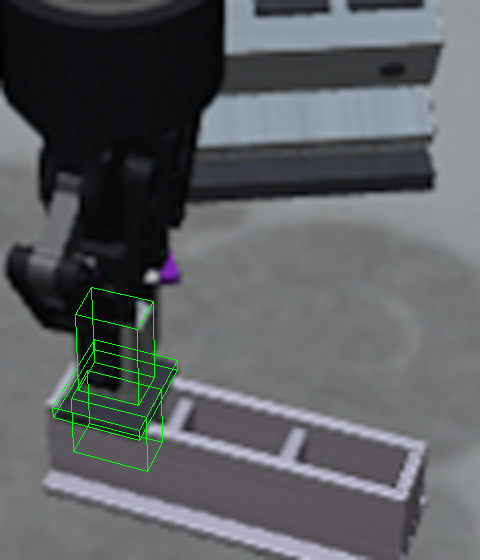

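>>> carry_out --moves '[0,0,0,-20,0,0,1,0,0,0,-30,0,0,1,0,0,0,-40,0,0,1,0,0,0,-30,0,0,1,0,0,0,0,0,0,1,0,0,0,0,0,0,1]'

```text
t: 20.3
ee_pos: [0.5651, -0.135, 0.193]
orientation: [0.43, 0.562, 0.43, -0.561]
ft_force: [-0.2, 0.4, -2.7]
width: 0.015
```

Run:
```python
from draw import *
p,R,s=injaw(33)
pt,Rt=tcpj(9,43,60,33);rows(p,R,pt,Rt,n=9)
```

```text
spacer in jaw mm [-154.4   89.7  154.5] rot err deg [-24.61 -24.62   5.39] F jaw axes [-1.6 -0.1 -2.3] w 0.015 t 20.3
9 rows, turn 35.23 dist 181.3 end err mm [ 0.   -0.04  0.04]
-2.73, -2.74, 0.6, 2.2, 3.5, 19.7
-2.73, -2.74, 0.6, 3.2, 2.5, 19.7
-2.73, -2.74, 0.6, 4.1, 1.5, 19.7
-2.73, -2.74, 0.6, 5.1, 0.5, 19.5
-2.73, -2.74, 0.6, 6, -0.4, 19.2
-2.73, -2.74, 0.6, 6.9, -1.4, 18.9
-2.73, -2.74, 0.6, 7.7, -2.4, 18.4
-2.73, -2.74, 0.6, 8.6, -3.3, 17.9
-2.73, -2.74, 0.6, 9.4, -4.3, 17.4
```

>>> carry_out --moves '[-2.73,-2.74,0.6,2.2,3.5,19.7,1,-2.73,-2.74,0.6,3.2,2.5,19.7,1,-2.73,-2.74,0.6,4.1,1.5,19.7,1,-2.73,-2.74,0.6,5.1,0.5,19.5,1,-2.73,-2.74,0.6,6,-0.4,19.2,1,-2.73,-2.74,0.6,6.9,-1.4,18.9,1,-2.73,-2.74,0.6,7.7,-2.4,18.4,1,-2.73,-2.74,0.6,8.6,-3.3,17.9,1,-2.73,-2.74,0.6,9.4,-4.3,17.4,1,0,0,0,10,0,0,1,0,0,0,10,0,0,1,0,0,0,0,0,0,1]'

```text
t: 21.5
ee_pos: [0.5497, -0.3225, 0.1525]
orientation: [0.644, 0.346, 0.413, -0.544]
ft_force: [-0.6, -0.3, -2.9]
width: 0.015
```

```bash
python3 chk.py 14 16 33
```

```text
spacer in jaw mm [ 7.4 42.2 37.8] rot err deg [-0.06 -0.16  0.2 ] F jaw axes [-1.1 -0.6 -2.7] w 0.015 t 21.5
```

View pics/c14.png

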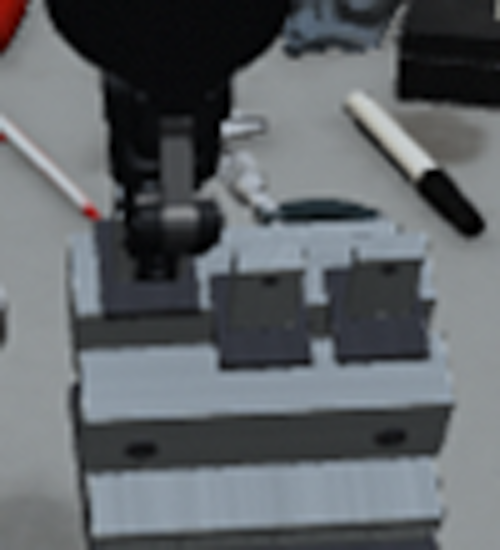

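>>> carry_out --moves '[0,-0.1,0.1,5,0,0,1,0,0,0,3,0,0,1,0,0,0,1,0,0,1,0,0,0,0,0,0,1]'

```text
t: 21.95
ee_pos: [0.551, -0.3266, 0.1466]
orientation: [0.646, 0.345, 0.41, -0.543]
ft_force: [-0.2, 0.6, -1.2]
width: 0.0147
```

```bash
python3 -c "
from h import *
injaw(33)"
```

```text
spacer in jaw mm [ 8.9 42.9 30.6] rot err deg [-0.02  0.1  -0.04] F jaw axes [-1.  -0.1 -0.9] w 0.0147 t 21.95
```

Shift back to x≈7.9 and creep down.

>>> carry_out --moves '[0,0,0,2,0,-1,1,0,0,0,1,0,0,1,0,0,0,1,0,0,1,0,0,0,0,0,0,1]'

```text
t: 22.35
ee_pos: [0.5511, -0.3275, 0.1424]
orientation: [0.646, 0.345, 0.411, -0.543]
ft_force: [0.2, 0.0, -1.6]
width: 0.0152
```

```bash
python3 -c "
from h import *
injaw(33)"
```

```text
spacer in jaw mm [ 7.9 42.9 26.5] rot err deg [-0.02  0.11 -0.03] F jaw axes [-0.7  0.2 -1.4] w 0.0152 t 22.35
```

>>> carry_out --moves '[0,0,0,1,0,0,1,0,0,0,0,0,0,1]'

```text
t: 22.55
ee_pos: [0.5512, -0.3278, 0.1417]
orientation: [0.646, 0.345, 0.41, -0.543]
ft_force: [-0.9, 1.4, 0.9]
width: 0.015
```

```bash
python3 -c "
from h import *
injaw(33)"
```

```text
spacer in jaw mm [ 7.9 42.9 25.6] rot err deg [-0.02  0.11 -0.04] F jaw axes [-1.  -0.6  1.5] w 0.015 t 22.55
```

>>> carry_out --moves '[0,0,0,0.6,0,0,1,0,0,0,0,0,0,1]'

```text
t: 22.75
ee_pos: [0.5514, -0.3279, 0.1415]
orientation: [0.646, 0.345, 0.41, -0.543]
ft_force: [-2.1, 5.4, 6.8]
width: 0.015
```

```bash
python3 -c "
from h import *
injaw(33)"
```

```text
spacer in jaw mm [ 8.  43.  25.4] rot err deg [-0.02  0.13 -0.06] F jaw axes [-2.2 -1.2  8.5] w 0.015 t 22.75
```

>>> carry_out --moves '[0,0,0,-5,0,0,1,0,0,0,-20,0,0,1,0,0,0,-25,0,0,1,0,0,0,-10,0,0,1,0,0,0,0,0,0,1]'

```text
t: 23.25
ee_pos: [0.5474, -0.3029, 0.1967]
orientation: [0.647, 0.346, 0.41, -0.543]
ft_force: [0.1, 0.5, -1.5]
width: 0.0152
```

Run:
```python
from draw import *
p,R,s=injaw(33)
xr=np.array([np.cos(np.radians(-105)),np.sin(np.radians(-105)),0])
rows(p,R,np.array([.5650,-.1351,.160]),toolR([0,0,-1],xr),n=9)
```

```text
spacer in jaw mm [ 8.4 43.5 86.2] rot err deg [-0.03  0.19 -0.15] F jaw axes [-1.1  0.2 -1.1] w 0.0152 t 23.25
9 rows, turn 35.27 dist 172.6 end err mm [ 0.01 -0.   -0.05]
2.72, 2.75, -0.62, -4, 5.1, -18.1
2.72, 2.75, -0.62, -3.1, 4.2, -18.4
2.72, 2.75, -0.62, -2.3, 3.3, -18.8
2.72, 2.75, -0.62, -1.4, 2.4, -19
2.72, 2.75, -0.62, -0.5, 1.5, -19.1
2.72, 2.75, -0.62, 0.4, 0.6, -19.2
2.72, 2.75, -0.62, 1.3, -0.3, -19.1
2.72, 2.75, -0.62, 2.2, -1.2, -19
2.72, 2.75, -0.62, 3.2, -2.1, -18.8
```

>>> carry_out --moves '[2.72,2.75,-0.62,-4,5.1,-18.1,1,2.72,2.75,-0.62,-3.1,4.2,-18.4,1,2.72,2.75,-0.62,-2.3,3.3,-18.8,1,2.72,2.75,-0.62,-1.4,2.4,-19,1,2.72,2.75,-0.62,-0.5,1.5,-19.1,1,2.72,2.75,-0.62,0.4,0.6,-19.2,1,2.72,2.75,-0.62,1.3,-0.3,-19.1,1,2.72,2.75,-0.62,2.2,-1.2,-19,1,2.72,2.75,-0.62,3.2,-2.1,-18.8,1,0,0,0,0,0,0,1,0,0,0,0,0,0,1]'

```text
t: 24.35
ee_pos: [0.5642, -0.136, 0.158]
orientation: [-0.43, -0.56, -0.431, 0.562]
ft_force: [-0.5, 0.4, -1.8]
width: 0.0153
```

Run:
```python
from draw import *
p,R,s=pose();print(p,s['ft_force'])
im,d=env.get_image("side");np.savez("side_15.npz",im=im,d=d,W=cloud("side",d))
show("side",im,(280,150,400,360),2.8,[],"pics/c15.png")
xr=np.array([np.cos(np.radians(-105)),np.sin(np.radians(-105)),0])
rows(p,R,np.array([.5652,-.1351,.0734]),toolR([0,0,-1],xr),n=6)
```

```text
[ 0.56421045 -0.13595319  0.15798979] [-0.52460623  0.36624351 -1.78693134]
6 rows, turn 0.15 dist 84.6 end err mm [ 0.03 -0.03 -0.01]
0.01, 0.01, 0.02, 14.1, 0.2, -0.2
0.01, 0.01, 0.02, 14.1, 0.1, -0.2
0.01, 0.01, 0.02, 14.1, 0.1, -0.2
0.01, 0.01, 0.02, 14.1, 0.2, -0.2
0.01, 0.01, 0.02, 14.1, 0.1, -0.2
0.01, 0.01, 0.02, 14.1, 0.2, -0.1
```

View pics/c15.png

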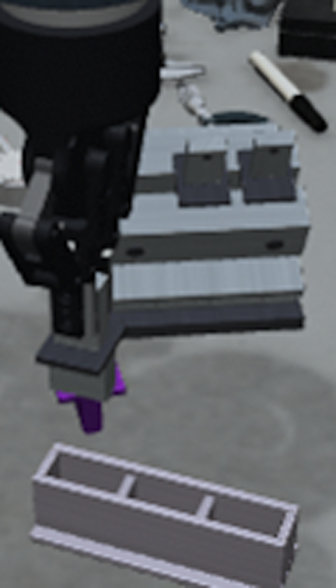

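>>> carry_out --moves '[0,0,0,20,0.5,-0.5,1,0,0,0,20,0,0,1,0,0,0,10,0,0,1,0,0,0,0,0,0,1,0,0,0,0,0,0,1]'

```text
t: 24.9
ee_pos: [0.5652, -0.1351, 0.1092]
orientation: [-0.43, -0.561, -0.431, 0.561]
ft_force: [1.1, -0.5, -1.5]
width: 0.0152
```

Run:
```python
from draw import *
p,R,s=pose();print(p,R.round(3),s['ft_force'])
im,d=env.get_image("side");np.savez("side_16.npz",im=im,d=d,W=cloud("side",d))
show("side",im,(280,250,400,360),5,[],"pics/c16.png")
```

```text
[ 0.56523584 -0.1351473   0.10920584] [[-0.001  0.966 -0.259]
 [ 0.    -0.259 -0.966]
 [-1.    -0.001 -0.   ]] [ 1.08932657 -0.4874834  -1.45320651]
```

View pics/c16.png

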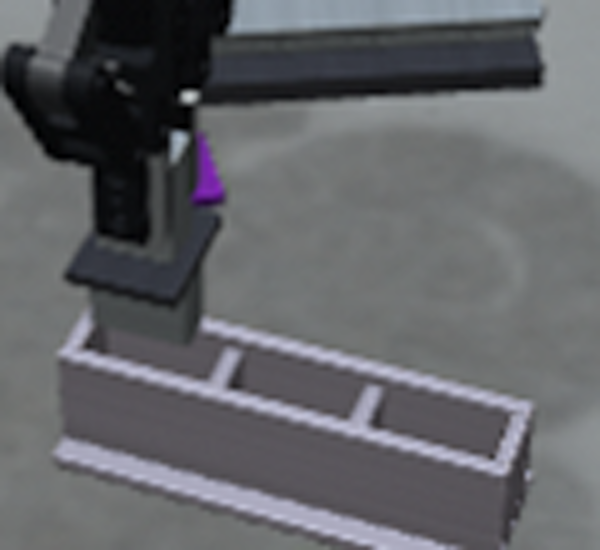

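Exactly over the original spot. Lower with small steps.

>>> carry_out --moves '[0,0,0,8,0,0,1,0,0,0,4,0,0,1,0,0,0,4,0,0,1,0,0,0,0,0,0,1]'

```text
t: 25.35
ee_pos: [0.5647, -0.1347, 0.0922]
orientation: [-0.43, -0.561, -0.431, 0.561]
ft_force: [0.0, 0.4, -1.5]
width: 0.0152
```

>>> carry_out --moves '[0,0,0,5,0,0,1,0,0,0,5,0,0,1,0,0,0,5,0,0,1,0,0,0,2,0,0,1,0,0,0,0,0,0,1]'

```text
t: 25.85
ee_pos: [0.5647, -0.1347, 0.0753]
orientation: [-0.43, -0.561, -0.431, 0.561]
ft_force: [0.1, -0.1, -1.7]
width: 0.0153
```

>>> carry_out --moves '[0,0,0,1.5,0,0,1,0,0,0,1,0,0,1,0,0,0,0,0,0,1]'

```text
t: 26.15
ee_pos: [0.565, -0.1348, 0.0734]
orientation: [-0.43, -0.561, -0.431, 0.561]
ft_force: [-0.7, 0.1, -1.4]
width: 0.0149
```

>>> carry_out --moves '[0,0,0,1,0,0,1,0,0,0,0,0,0,1]'

```text
t: 26.35
ee_pos: [0.5651, -0.1348, 0.0733]
orientation: [-0.43, -0.561, -0.431, 0.561]
ft_force: [-6.1, 1.8, 18.6]
width: 0.0149
```

Seated on the rim (18 N, z as before). Release and rise.

>>> carry_out --moves '[0,0,0,-0.7,0,0,0.5,0,0,0,0,0,0,0,0,0,0,0,0,0,-0.2,0,0,0,0,0,0,-0.2,0,0,0,-15,0,0,-0.2,0,0,0,-30,0,0,-0.2,0,0,0,-40,0,0,-0.5,0,0,0,-40,0,0,-0.5,0,0,0,0,0,0,-0.5]'

```text
t: 27.25
ee_pos: [0.5674, -0.1356, 0.203]
orientation: [0.432, 0.562, 0.429, -0.56]
ft_force: [1.1, -0.0, -0.3]
width: 0.064
```

Run:
```python
from draw import *
p,R,s=injaw(30)
im,d=env.get_image("side");np.savez("side_17.npz",im=im,d=d,W=cloud("side",d))
show("side",im,(280,150,400,360),2.8,[],"pics/c17.png")
pt,Rt=tcpj(8.2,-42.2,70,30);rows(p,R,pt,Rt,n=9)
```

```text
spacer in jaw mm [-147.9   92.1  165.8] rot err deg [-24.58 -24.52   5.09] F jaw axes [ 0.1  1.  -0.4] w 0.064 t 27.25
9 rows, turn 35.09 dist 217.3 end err mm [-0.03  0.05  0.02]
-2.73, -2.72, 0.57, 2.6, -5.6, 23.3
-2.73, -2.72, 0.57, 3.6, -6.7, 22.9
-2.73, -2.72, 0.57, 4.6, -7.9, 22.4
-2.73, -2.72, 0.57, 5.6, -9, 21.7
-2.73, -2.72, 0.57, 6.5, -10, 21
-2.73, -2.72, 0.57, 7.4, -11.1, 20.1
-2.73, -2.72, 0.57, 8.2, -12.1, 19.2
-2.73, -2.72, 0.57, 9, -13.1, 18.2
-2.73, -2.72, 0.57, 9.7, -14, 17.1
```

View pics/c17.png

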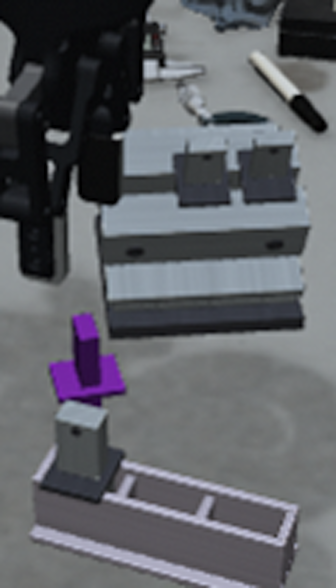

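>>> carry_out --moves '[-2.73,-2.72,0.57,2.6,-5.6,23.3,-0.5,-2.73,-2.72,0.57,3.6,-6.7,22.9,-0.5,-2.73,-2.72,0.57,4.6,-7.9,22.4,-0.5,-2.73,-2.72,0.57,5.6,-9,21.7,-0.5,-2.73,-2.72,0.57,6.5,-10,21,-0.5,-2.73,-2.72,0.57,7.4,-11.1,20.1,-0.5,-2.73,-2.72,0.57,8.2,-12.1,19.2,-0.5,-2.73,-2.72,0.57,9,-13.1,18.2,-0.5,-2.73,-2.72,0.57,9.7,-14,17.1,-0.5,0,0,0,0,0,0,-0.5,0,0,0,0,0,0,-0.5]'

```text
t: 28.4
ee_pos: [0.4614, -0.3243, 0.1737]
orientation: [0.643, 0.346, 0.415, -0.543]
ft_force: [0.7, 0.6, 0.4]
width: 0.0638
```

```bash
python3 chk.py 18 8 30
```

```text
spacer in jaw mm [  4.1 -45.2  65.6] rot err deg [ 0.09 -0.37  0.39] F jaw axes [-0.3  0.8  0.5] w 0.0638 t 28.4
```

View pics/c18.png

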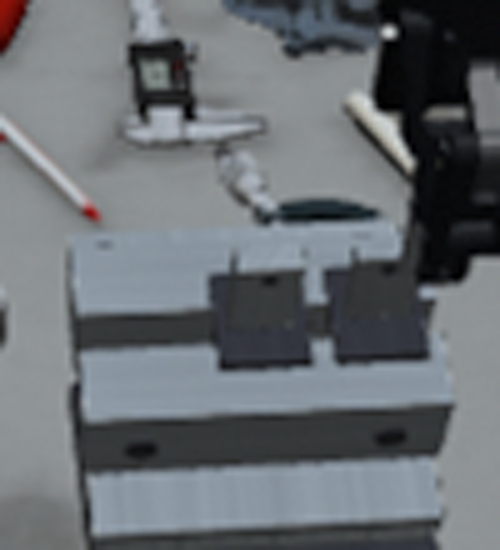

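>>> carry_out --moves '[0,-0.3,0.3,15,1.5,2,-0.5,0,0,0,15,0,0,-0.5,0,0,0,15,0,0,-0.3,0,0,0,10,0,0,-0.3,0,0,0,0,0,0,-0.3]'

```text
t: 28.95
ee_pos: [0.4672, -0.3492, 0.1239]
orientation: [0.645, 0.345, 0.413, -0.543]
ft_force: [0.6, -0.8, -0.7]
width: 0.0555
```

```bash
python3 chk.py 19 8 30
```

```text
spacer in jaw mm [  6.3 -43.6   9.7] rot err deg [ 0.15 -0.05  0.12] F jaw axes [ 0.5  0.5 -1. ] w 0.0555 t 28.95
```

View pics/c19.png

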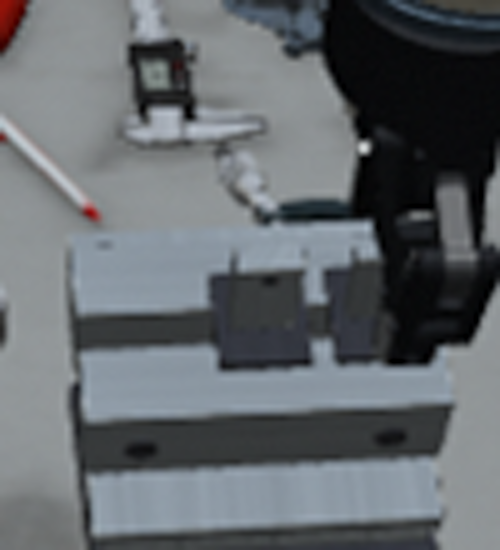

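>>> carry_out --moves '[0.1,0,0.1,4,1.3,2.3,-0.3,0,0,0,4,0,0,-0.3,0,0,0,0,0,0,0,0,0,0,0,0,0,0.6,0,0,0,0,0,0,1,0,0,0,0,0,0,1,0,0,0,0,0,0,1]'

```text
t: 29.7
ee_pos: [0.4699, -0.3542, 0.1195]
orientation: [0.646, 0.346, 0.411, -0.542]
ft_force: [-0.7, 1.8, 4.3]
width: 0.007
```

```bash
python3 -c "
from h import *
injaw(30)"
```

```text
spacer in jaw mm [  9.4 -41.7   3.5] rot err deg [ 0.04  0.06 -0.1 ] F jaw axes [ 0.1 -0.4  4.7] w 0.007 t 29.7
```

>>> carry_out --moves '[0,0,0,-10,0,0,1,0,0,0,-25,0,0,1,0,0,0,-30,0,0,1,0,0,0,-20,0,0,1,0,0,0,0,0,0,1]'

```text
t: 30.2
ee_pos: [0.4643, -0.3182, 0.199]
orientation: [0.647, 0.346, 0.41, -0.542]
ft_force: [-0.7, -0.6, -2.6]
width: 0.0066
```

Run:
```python
from draw import *
p,R,s=injaw(33)
xr=np.array([np.cos(np.radians(-105.5)),np.sin(np.radians(-105.5)),0])
rows(p,R,np.array([.4799,-.1129,.165]),toolR([0,0,-1],xr),n=9)
```

```text
spacer in jaw mm [ 10.  -40.9  87.9] rot err deg [ 0.02  0.17 -0.26] F jaw axes [-0.7 -0.8 -2.5] w 0.0066 t 30.2
9 rows, turn 35.67 dist 208.7 end err mm [-0.03  0.04 -0.02]
2.78, 2.74, -0.65, -6, 5.7, -21.7
2.78, 2.74, -0.65, -5, 4.5, -22.2
2.78, 2.74, -0.65, -4, 3.4, -22.6
2.78, 2.74, -0.65, -2.9, 2.3, -22.9
2.78, 2.74, -0.65, -1.8, 1.1, -23.1
2.78, 2.74, -0.65, -0.7, -0, -23.2
2.78, 2.74, -0.65, 0.4, -1.2, -23.1
2.78, 2.74, -0.65, 1.5, -2.2, -23
2.78, 2.74, -0.65, 2.6, -3.4, -22.8
```

>>> carry_out --moves '[2.78,2.74,-0.65,-6,5.7,-21.7,1,2.78,2.74,-0.65,-5,4.5,-22.2,1,2.78,2.74,-0.65,-4,3.4,-22.6,1,2.78,2.74,-0.65,-2.9,2.3,-22.9,1,2.78,2.74,-0.65,-1.8,1.1,-23.1,1,2.78,2.74,-0.65,-0.7,0,-23.2,1,2.78,2.74,-0.65,0.4,-1.2,-23.1,1,2.78,2.74,-0.65,1.5,-2.2,-23,1,2.78,2.74,-0.65,2.6,-3.4,-22.8,1,0,0,0,0,0,0,1,0,0,0,20,0,0,1,0,0,0,20,0,0,1]'

```text
t: 31.4
ee_pos: [0.4793, -0.1141, 0.1221]
orientation: [-0.428, -0.562, -0.429, 0.564]
ft_force: [0.4, -0.8, -1.7]
width: 0.0068
```

>>> carry_out --moves '[0,0,0,5,0,0,1,0,0,0,0,0,0,1,0,0,0,0,0,0,1]'

```text
t: 31.7
ee_pos: [0.4793, -0.1138, 0.118]
orientation: [-0.427, -0.562, -0.429, 0.564]
ft_force: [-0.1, 0.5, -1.1]
width: 0.0074
```

Run:
```python
from draw import *
p,R,s=pose();print(p,R.round(3),s['ft_force'])
im,d=env.get_image("side");np.savez("side_20.npz",im=im,d=d,W=cloud("side",d))
show("side",im,(280,250,400,360),5,[],"pics/c20.png")
xr=np.array([np.cos(np.radians(-105.5)),np.sin(np.radians(-105.5)),0])
rows(p,R,np.array([.4799,-.1129,.073]),toolR([0,0,-1],xr),n=4)
```

```text
[ 0.47932109 -0.11375779  0.11802906] [[-0.003  0.964 -0.267]
 [ 0.    -0.267 -0.964]
 [-1.    -0.003  0.   ]] [-0.14976525  0.46379275 -1.11164374]
4 rows, turn 0.2 dist 45.0 end err mm [-0.02  0.01  0.03]
-0, 0.01, 0.05, 11.3, 0.1, -0.3
-0, 0.01, 0.05, 11.2, 0.1, -0.2
-0, 0.01, 0.05, 11.3, 0.1, -0.2
-0, 0.01, 0.05, 11.2, 0.1, -0.3
```

View pics/c20.png

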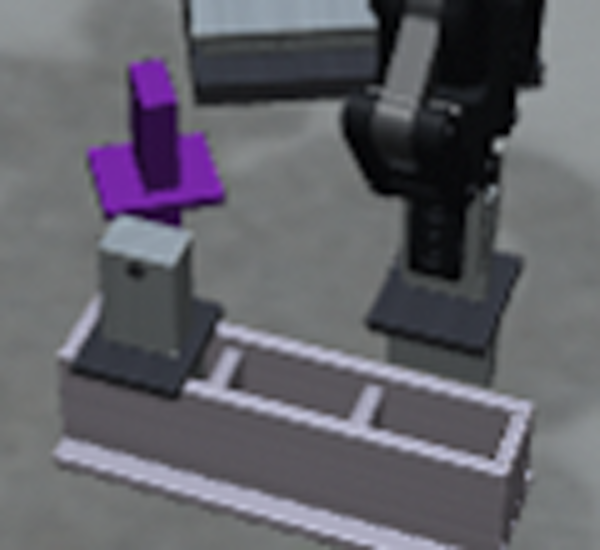

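>>> carry_out --moves '[0,0,0,10,0.3,-0.5,1,0,0,0,8,0,0,1,0,0,0,4,0,0,1,0,0,0,4,0,0,1,0,0,0,0,0,0,1]'

```text
t: 32.25
ee_pos: [0.4791, -0.1129, 0.091]
orientation: [-0.427, -0.562, -0.429, 0.564]
ft_force: [0.3, 0.5, -0.8]
width: 0.0068
```

>>> carry_out --moves '[0,0,0,5,0,0,1,0,0,0,5,0,0,1,0,0,0,4,0,0,1,0,0,0,2,0,0,1,0,0,0,0,0,0,1]'

```text
t: 32.75
ee_pos: [0.4792, -0.1129, 0.0752]
orientation: [-0.427, -0.562, -0.429, 0.564]
ft_force: [-0.3, -0.3, -1.0]
width: 0.0074
```

>>> carry_out --moves '[0,0,0,1,0,0,1,0,0,0,1,0,0,1,0,0,0,0,0,0,1]'

```text
t: 33.05
ee_pos: [0.4794, -0.113, 0.0737]
orientation: [-0.427, -0.562, -0.429, 0.564]
ft_force: [-0.3, -0.2, 0.9]
width: 0.007
```

>>> carry_out --moves '[0,0,0,0.8,0,0,1,0,0,0,0,0,0,1]'

```text
t: 33.25
ee_pos: [0.4794, -0.113, 0.0735]
orientation: [-0.427, -0.562, -0.429, 0.564]
ft_force: [-4.8, 1.3, 20.2]
width: 0.0072
```

Seated. Release and rise clear.

>>> carry_out --moves '[0,0,0,-0.7,0,0,0.5,0,0,0,0,0,0,0,0,0,0,0,0,0,-0.2,0,0,0,0,0,0,-0.2,0,0,0,-15,0,0,-0.2,0,0,0,-30,0,0,-0.2,0,0,0,-40,0,0,-0.5,0,0,0,-40,0,0,-0.5,0,0,0,-40,0,0,-0.5,0,0,0,0,0,0,-0.5]'

```text
t: 34.25
ee_pos: [0.482, -0.1138, 0.2431]
orientation: [0.429, 0.564, 0.427, -0.562]
ft_force: [0.4, 1.7, -0.3]
width: 0.0637
```

Run:
```python
from draw import *
p,R,s=pose();print(p,s['t'])
im,d=env.get_image("side");W=cloud("side",d).reshape(-1,3)
show("side",im,(230,150,400,360),2.8,[],"pics/c21.png")
im2,d2=env.get_image("top");show("top",im2,(180,160,480,320),2.5,[],"pics/t21.png")
L=(W-OJ)@RJ*1000
m=(np.abs(L[:,0]-7)<26)&(np.abs(L[:,1])<20)&(L[:,2]>2)&(L[:,2]<46)
o,R,e,er=fit(W[m],spacer(12),OJ+RJ@np.array([.008,0,0]),RJ,(1,1,1,1,1,1))
print('mid in jaw',((o-OJ)@RJ*1000).round(1),np.degrees(np.arccos(R[:,2]@RJ[:,2])).round(2),er)
Rk=Rn.from_euler('z',-105,degrees=True).as_matrix()
for t,xy in((16,[.5657,-.1364]),(8,[.4798,-.1147])):
    o0=np.array([*xy,.039]);l=np.abs((W-o0-[0,0,.022])@Rk*1000);P=W[(l<np.array([24,20,24])).all(1)];P=P[P[:,2]>.041]
    o,R,e,er=fit(P,spacer(t),o0,Rk,(1,1,1,1,1,1));print(t,o.round(4),'tilt',np.degrees(np.arccos(R[2,2])).round(2),er,len(P))
```

```text
[ 0.48198825 -0.11381451  0.24305545] 34.25
mid in jaw [ 6.9  0.6 -1.3] 1.92 0.5698220793308835
16 [ 0.5656 -0.1357  0.0389] tilt 0.21 0.4925454728467793 691
8 [ 0.479  -0.1136  0.039 ] tilt 0.14 0.49362321762859196 701
```

View pics/c21.png

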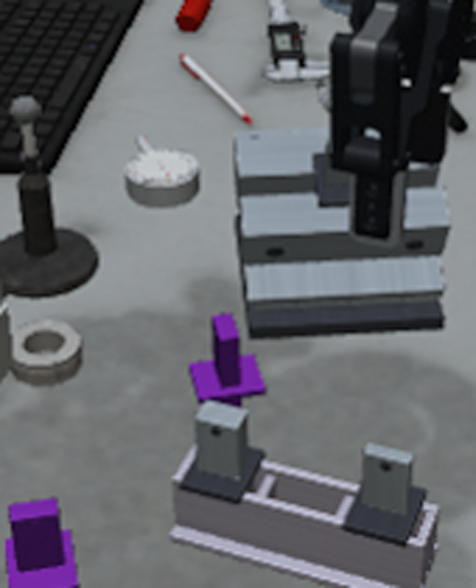

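View pics/t21.png

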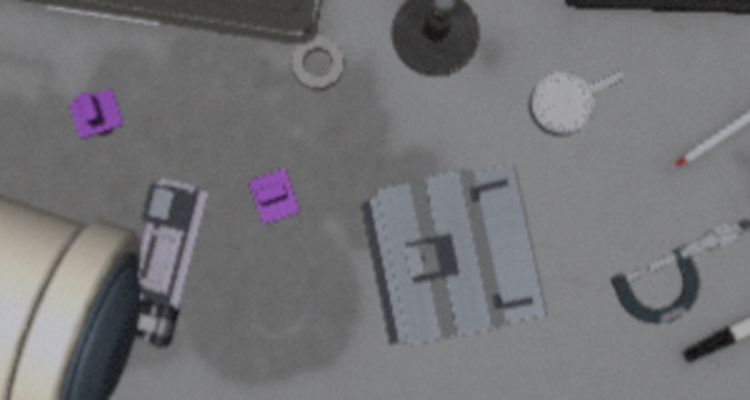

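The middle spacer is home in the gap at top-view crop (437,258). Thick is in the rack at side crop (220,450) and thin at (387,490). The bystanders haven't moved and the arm is clear of everything.

```bash
python3 -c "
from plant import env
print(env.job_done())"
```

```text
the job is handed in; nothing more can be done
None
```

The job is handed in at about 34 s of the 72 s allowed. The middle (12 mm) spacer is left alone in the gap, and the thin and thick ones are back in the rack.

- **Thin (8 mm):** it went fully home and seated on the jaws at about 27 N.
- **Middle (12 mm):** it went fully home beside the thin one. Moving it lightly from wall to wall put the gap at about 15.2 mm.
- **Thick (16 mm):** the mouth of the gap refused it at about 8.5 N on the wrist sensor. It stopped about 2 mm in, on its chamfers, which agrees with a 15.2 mm gap. I put it back in its own compartment, then did the same with the thin one.

**Last checks:** the side camera shows both racked spacers upright within 0.3° with their collars on the rim. It shows the middle spacer home within about 1.3 mm and square within 2°. The bystanders have not moved and the arm is clear of everything.

**Disagreements:** the two cameras differed by 2–3 mm in y. The side camera put spacers seated in the gap 1–2 mm lower and sideways of where the robot's own position reading did. I relied on the contact readings there. One last top view was partly blocked by the arm, so the thin spacer's final place was confirmed by the side camera only.

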